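Shut the instrument case and lock its slide lid

ROBOT

A 7-joint arm with a two-finger parallel gripper is mounted at the origin on a cart in front of the work surface, level with it; the furniture and walls round the work are solid. World frame = base frame: x ahead of the robot, y to its left, z up, the work surface at z = 0. Lengths are in m, angles in rad, forces in N, time in s.
With the tool pointing down it reaches from about 0.4 to 0.875 m from the base axis. Payload 4.4 kg.
Tool frame: the origin (TCP) lies on the centre line of the jaws, within the pads' length; the fingertips stand 22 mm ahead of it and the grasp point (between the pads) lies 3 mm ahead of it; z points along the fingers, x is the direction in which the jaws open and shut, and the axes are right-handed (so a half turn about z gives the same grasp; the last joint's range is limited). The gripper opens to 85 mm and grips with 20 to 120 N. Pads are 22 mm wide; open, the fingers measure 114 mm over their backs; the gripper's body (76 mm by 85 mm) begins 54 mm behind the grasp point. The pads swing forward as they close: fully open they stand 13 mm farther back than shut.
Start: joints at [-1.332, 0.628, 0.038, 1.517, -0.027, 0.996, -0.02], TCP at [0.195, 0.62, 0.253] pointing down, gripper open.
Joint ranges: [-3.06, 3.06], [-0.37, 2.12], [-1.25, 1.32], [0.18, 2.47], [-1.1, 4.24], [0.23, 1.98], [-2.94, 2.94]. Speed limits (rad/s): [2.57, 2.57, 3.14, 3.14, 3.14, 3.14, 3.14].

INTERFACE

Orientations are given as a 3x3 rotation matrix whose columns are the frame's x, y, z axes.
In Python, from rig import state, read_camera, get_calibration, finish_job, masks_of gives the robot as it stands.
- The arm moves only by the tool play_rows, never from a script. Its argument "rows" is a list of rows, each a list of 5 numbers: the shift along the tool's x, y, z in cm, then the turn about the tool's z in rad, then the opening, from 0 (shut) to 1 (fully open). In form: [[x, y, z, twist, gripper], ...]. A call has 1 to 20 rows; each row shifts and turns the commanded pose from where the row before left it, along the tool's axes as they then stand; what a row does not reach is not made up. A row lasts 1/8 s, in which the tool goes at most 62.5 mm and 10.7 degrees, less where a joint would pass 70% of its speed; a pose out of reach is approached as far as the arm can. A call is refused whole if a number of a shift passes 6.25 or a number of a turn 0.188, either way. A call with a gripper value outside its range is refused whole. The fingers move at their own pace and stop on an object; "grip_force" is the grip in N (left out, the last holds). Time passes only in rows, so rows that do not move let the fingers close. It gives the time, the measured TCP pose, the force and the opening at its end, in the units of the state.
- state(): the state, without advancing time (a new reading comes with each control period).
- read_camera(name): name is "scene" or "top"; returns the picture (384x512x3 uint8, red, green, blue); there is no depth.
- get_calibration(name): a dict with "mtx" (3x3 intrinsics, pixels), "camera_from_world" (4x4, takes a point from world to camera coordinates). Camera axes: x right, y down, z forward; pixel columns grow to the right and rows downward; lengths in m; the calibration is good to about 2 mm. A picture is of the moment at which its call begins. get_calibration takes no time and is no camera call.
- finish_job(): hands the job in, once; it reports no verdict.
Trained networks look in the newest picture that a camera, given by its name, has taken for a name from the list of things; names that differ only in an ending like _2 or _b are one class to them, and where a whole thing is asked for, a point or a joint stands for the part that bears it (a point fixed in the world has none). Each returns a list of dicts, best first, with "p" (0 to 1); they miss things now and then, are a little off and sometimes report something else, mostly with a low value. They report only what shows in the picture. A call takes as long as a camera call.
- masks_of(camera, query): "region" (384x512 bool, what is visible of it) and "extent" ([left, top, width, height] in pixels, round what is visible of it).
The state is a dict: "time": time; "q": joint angles; "qd": joint speeds; "joint_torque": joint torques, N m; "ee_pos": TCP position; "orientation": TCP orientation; "force": force on the tool from outside, world axes, zero at the start; "moment": the same for the moment, N m; "gripper_width": finger opening in m.
Only numpy, scipy, OpenCV 4.12 (cv2) and the standard library are available. Lean on these libraries where they do the work, as an engineer would, in place of code of your own. Each camera call takes 0.05 s, during which the arm holds its last target.

TASK

Shut the aluminium instrument case: its flush slide lid has no handle, so press a fingertip on the rubber pad, moderately and never with more than 25 N, and drag the lid fully home over the open compartment. Then lock it: thread the steel locking rod, from the bell-mouthed side, through the case wall, the lug under the lid and the opposite wall until the rod's head meets the wall, and let go. Leave the lens tube, tape roll and small vice where they stand.

Things in the scene. Friction and masses are not known exactly. Their poses are not given: they have to be found in the camera images.
- case: Fixed aluminium case, 200 (x) x 100 (y) x 52 mm. Origin: centre of its underside; +x is the far end with the fixed deck, +y the side where the rod enters (robot's left), z up. Walls 8 mm. Window in the top: x -92 to +4 mm, y -42 to +42 mm; deck over x +4 to +100 mm. An objective lies stored inside, below the lid's path
- lid (a joint): Slide lid, m: 0 = drawn back under the deck (36 mm of it shows in the window), 0.060 = fully home at the end stop; grows along case -x (toward the robot). Lid 124 x 80 mm, covered by a plain black rubber pad without rim or grip. Its rear end stays under the deck. About 3 N of friction holds it where it is left
- window_edge (a point): Middle of the deck's edge across the window, on top (case x +4 mm, z 52 mm). The lid shows on its -x side. The pad's top lies 5.5 to 13.5 mm lower (worn: feel for it). The pad is springy: it sinks 1 mm per 4 N, at most 2.5 mm (10 N), then is hard. A touch slips, a press of 8 to 15 N carries the lid
- hole_in (a point): Centre of the bell-mouthed 13 mm hole (mouth 19 mm) in the outer face of the +y wall, 24 mm above the worktop, case x +18 mm. The passage runs level along case -y: this wall, a bell-mouthed 13 mm hole 30 mm long in the lug under the lid (in line only when the lid is fully home), then a bell-mouthed hole in the other wall
- hole_out (a point): Centre of the hole in the outer face of the case's -y wall, 100 mm from hole_in along case -y
- rod: Loose steel rod, 164 mm long, 0.08 to 0.17 kg, lying on the worktop. Body +x runs along the shaft to its nose. Square head 16 x 16 x 44 mm (body x -44 to 0), then a round shaft 9 mm thick, 120 mm long, nose tapered. Origin: below the shoulder, on the head's underside; the axis is 8 mm above it. Balances about 7 mm inside the head
- rod_head (a point): Centre of the rod's square head, on the axis: the place to grip
- rod_shoulder (a point): Face of the head where the shaft begins, on the axis: it comes to rest against hole_in
- rod_tip (a point): End of the rod's nose, on the axis, 120 mm from the shoulder; it stands 20 mm out of the far wall when the rod is home
- lens_tube: Bystander: black lens tube standing upright, 43 mm wide, 62 mm high; origin at its foot
- tape_roll: Bystander: roll of tape lying flat, 66 mm wide, 20 mm high; origin at its underside
- small_vice: Bystander: small grey machine vice, 42 x 131 x 44 mm, lying along y; origin at its underside

How it is judged:
On the way, in this order (a step that is already met when the one before it is completed fails the run):
1. the lid is fully home, before the rod is in (value of joint lid above 0.0575 m and y of rod_tip in the frame of case above 0.04 m), for 0.2 s.
2. the rod is threaded through all three holes up to its head (distance between rod_shoulder and hole_in below 0.007 m and y of rod_tip in the frame of case below -0.062 m), for 0.2 s.
At the end, for the whole second after the job is handed in: The lid is fully home (joint above 0.0575 m); the rod passes through all holes, its shoulder within 7 mm of hole_in and its tip at least 12 mm out of the far wall; released and at rest (all of step 2 and value of joint lid above 0.0575 m and distance between rod_tip and hole_out below 0.026 m and linear speed of rod below 0.02 m/s and contact force between the fingers and rod below 0.1 N); the robot touches nothing.
It fails at once if the lid or its pad is pressed with more than 25 N (contact force between any of the fingers, the arm and lid above 25 N).
It fails at once if a bystander is moved more than 30 mm or tipped (distance of any of lens_tube, tape_roll, small_vice from where it was at the start of the episode above 0.03 m or angle between any of lens_tube, small_vice's own z axis and vertical above 0.5 rad).
It also fails if it takes over 64 s, if anything falls off the work surface, if the arm or the gripper's body presses on something with over 40 N, if the wrist force passes 120 N, or if a joint passes its speed limit or range.

## Working session

There is one attempt and no reset: what is moved stays moved. The work goes in short steps, Python scripts to look and compute and a tool call to move; the robot and the scene stay as the last step left them, time stands still between calls to the robot, and variables do not carry over. Pictures are saved under pics/ and viewed, and the job is handed in when it is done.

Besides the shell and the picture viewer there is one more tool, called after "Request:" by a JSON object that holds its "method" and its "body". play_rows: Moves the arm, as the interface text tells. Its arguments: {"type":"object","properties":{"rows":{"type":"array","items":{"type":"array","items":{"type":"number"}}},"grip_force":{"type":"number"}},"required":["rows"]}

```bash
ls; mkdir -p pics
python3 - <<'E'
from rig import *
import cv2
s=state()
print(s)
for n in ["scene","top"]:
    im=read_camera(n); cv2.imwrite(f"pics/{n}0.png",im[:,:,::-1])
    c=get_calibration(n); print(n,c)
    for q in ["case","lid","rod","lens_tube","tape_roll","small_vice"]:
        for r in masks_of(n,q)[:2]: print(n,q,round(r["p"],2),r["extent"])
E
```

```text
pics
{'time': 0.0, 'q': array([-1.33182215,  0.62937986,  0.03842238,  1.51836833, -0.02701818,
        0.996336  , -0.01997256]), 'qd': array([-0.00085632, -0.00091917,  0.00072192,  0.00123156,  0.00011793,
       -0.00127337,  0.00070222]), 'joint_torque': array([ 1.01006113e-03, -5.63420033e+01,  1.22621711e+00, -1.93437445e+01,
        1.10375573e-02,  1.06060159e-02,  7.55806980e-06]), 'ee_pos': array([0.19482756, 0.61948654, 0.25236675]), 'orientation': array([[ 3.00045352e-01,  9.53924755e-01, -5.91118942e-04],
       [ 9.53922895e-01, -3.00045934e-01, -1.88378345e-03],
       [-1.97435050e-03,  1.33857685e-06, -9.99998051e-01]]), 'force': array([ 1.55862525, -0.20691661, -0.01513142]), 'moment': array([0.02839958, 0.02875852, 0.02513753]), 'gripper_width': 0.08528616029690142}
scene {'mtx': array([[370.65722255,   0.        , 252.02492347],
       [  0.        , 370.65722255, 196.10405301],
       [  0.        ,   0.        ,   1.        ]]), 'camera_from_world': array([[ 0.81577841, -0.57792925,  0.02243576, -0.43213035],
       [-0.30434728, -0.46194266, -0.83305565,  0.26
[... 667 characters left out ...]
     ,   0.        ,   1.        ]]), 'camera_from_world': array([[ 1.33361739e-02, -9.99911059e-01,  1.41665397e-04,
         5.88816472e-02],
       [-9.83710874e-01, -1.31455058e-02, -1.79276633e-01,
         5.70802151e-01],
       [ 1.79262550e-01,  2.25150657e-03, -9.83798693e-01,
         9.91612057e-01],
       [ 0.00000000e+00,  0.00000000e+00,  0.00000000e+00,
         1.00000000e+00]])}
top case 0.84 [253.0, 145.2, 52.0, 82.6]
top lid 0.98 [262.7, 182.0, 31.7, 22.6]
top lid 0.58 [252.0, 145.6, 53.5, 79.5]
top rod 0.57 [184.9, 184.9, 15.9, 60.3]
top lens_tube 0.51 [338.8, 246.8, 19.5, 20.8]
top tape_roll 0.89 [244.1, 111.3, 25.3, 25.4]
top small_vice 0.92 [172.4, 114.9, 53.2, 14.6]
```

Run:
```python
import cv2
a=cv2.imread("pics/top0.png")[90:290,140:380]; cv2.imwrite("pics/topz.png",cv2.resize(a,(720,600),interpolation=cv2.INTER_CUBIC))
a=cv2.imread("pics/scene0.png")[140:330,150:340]; cv2.imwrite("pics/scz.png",cv2.resize(a,(600,600),interpolation=cv2.INTER_CUBIC))
```

```text
(no output)
```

View pics/topz.png

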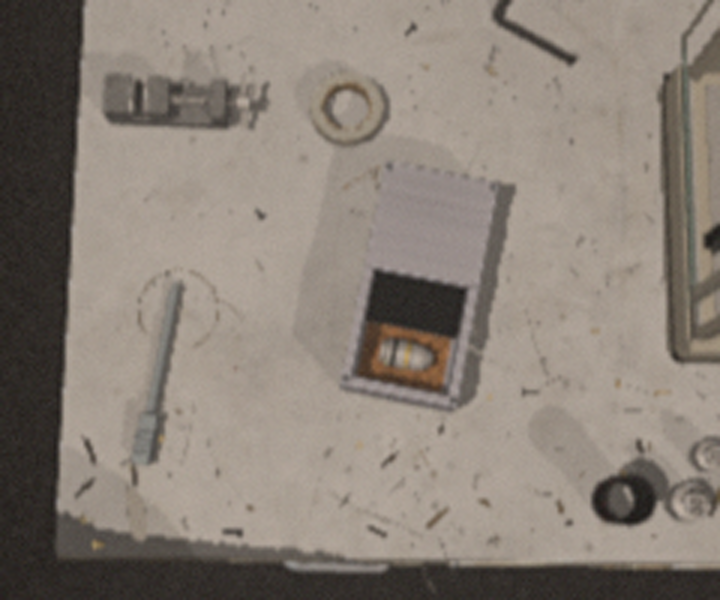

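View pics/scz.png

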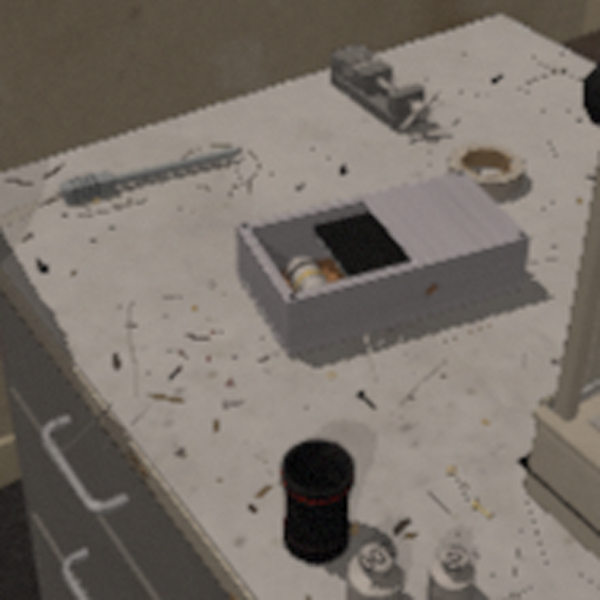

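View pics/scene0.png

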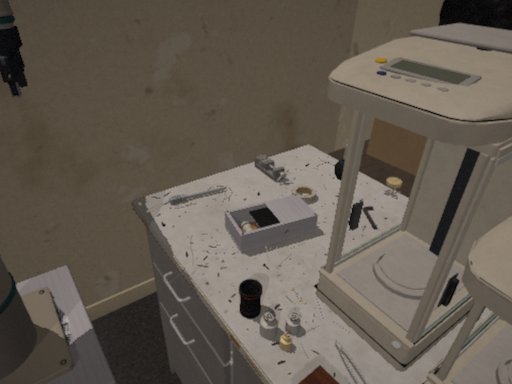

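The top view at 3x zoom shows the case with its deck end away from the robot, corners near (388,163), (500,183), (455,405) and (345,380). The pad shows at about (418,302). The rod lies to the left, with its tip at (178,283) and head end at (146,462). The vice, tape roll and lens tube stand clear of the path. Next I'll fit the poses.

```bash
cat > h.py <<'E'
import numpy as np, cv2
from rig import *
C={n:get_calibration(n) for n in ["scene","top"]}
def proj(n,P):
    P=np.atleast_2d(np.asarray(P,float)); c=C[n]["camera_from_world"]
    p=P@c[:3,:3].T+c[:3,3]; p=p@C[n]["mtx"].T
    return p[:,:2]/p[:,2:]
def pose(p,L):
    L=np.atleast_2d(np.asarray(L,float)); c,s=np.cos(p[2]),np.sin(p[2])
    return np.c_[p[0]+c*L[:,0]-s*L[:,1],p[1]+s*L[:,0]+c*L[:,1],L[:,2]]
def unproj(n,uv,z):
    c=C[n]["camera_from_world"];R,t=c[:3,:3],c[:3,3]
    d=R.T@np.linalg.solve(C[n]["mtx"],[uv[0],uv[1],1]);o=-R.T@t
    return o+d*(z-o[2])/d[2]
def masks_img(n,mp):
    out=np.zeros((384,512),np.uint8)
    return out
E
cat > fit.py <<'E'
from h import *
from scipy.optimize import least_squares, minimize
top=lambda u,v:(140+u/3-.33,90+v/3-.33); sc=lambda u,v:(150+u/3.158-.33,140+v/3.158-.33)
obs=[("top",(-.1,.05,.052),top(345,380)),("top",(.1,.05,.052),top(388,163)),("top",(.1,-.05,.052),top(502,183)),
("scene",(-.1,.05,.052),sc(238,226)),("scene",(-.1,-.05,.052),sc(290,300)),("scene",(.1,-.05,.052),sc(527,238)),("scene",(.1,.05,.052),sc(460,175)),("scene",(-.1,-.05,0),sc(295,362))]
f=lambda p:np.concatenate([(proj(n,pose(p,L))[0]-o) for n,L,o in obs])
x0=np.r_[unproj("top",top(425,280),.05)[:2],-.17]
r=least_squares(f,x0); pc=r.x; print("case",pc,np.degrees(pc[2]));print(r.fun.reshape(-1,2).round(1))
# mask-based silhouette check
box=np.array([(a,b,c) for a in(-.1,.1) for b in(-.05,.05) for c in(0,.052)])
def hullmask(n,P,S=8):
    h=cv2.convexHull(proj(n,P).astype(np.float32))
    m=np.zeros((384*S,512*S),np.uint8); cv2.fillConvexPoly(m,((h+.5)*S).astype(np.int32),255)
    return cv2.resize(m,(512,384),interpolation=cv2.INTER_AREA)/255.
for n in["top","scene"]: read_camera(n)
M={n:masks_of(n,"case")[0]["region"] for n in["top","scene"]}
def cost(p): return sum(np.abs(hullmask(n,pose(p,box))-M[n]).sum() for n in M)
r=minimize(cost,pc,method="Nelder-Mead",options=dict(initial_simplex=pc+np.array([[0,0,0],[.004,0,0],[0,.004,0],[0,0,.03]])))
print("silh",r.x,r.fun,cost(pc), [m.sum() for m in M.values()])
rb=np.array([(-.044,-.008,0),(-.044,.008,0),(-.044,-.008,.016),(-.044,.008,.016),(0,-.008,0),(0,.008,0),(0,-.008,.016),(0,.008,.016)])
a=unproj("top",top(146,462),.008);b=unproj("top",top(178,283),.008); print("rod len",np.linalg.norm(a-b),a,b)
a2=unproj("scene",sc(70,190),.008);b2=unproj("scene",sc(240,154),.008); print(np.linalg.norm(a2-b2),a2,b2)
d=b-a; print("yaw",np.degrees(np.arctan2(d[1],d[0])))
for n in["top","scene"]:
    m=masks_of(n,"rod")
    for q in m[:3]:
        ys,xs=np.nonzero(q["region"]); print(n,q["p"],len(xs),xs.mean(),ys.mean(),unproj(n,(xs.mean(),ys.mean()),.006))
E
python3 fit.py
```

```text
case [ 0.58709545  0.00245232 -0.17978024] -10.300648872042908
[[-0.7  1.5]
 [-0.3 -0.8]
 [-0.7 -0.4]
 [-0.2  0.5]
 [ 0.1  1.7]
 [ 1.7 -0.1]
 [ 1.5 -1.3]
 [-1.7 -0.2]]
silh [ 0.58788037  0.0044318  -0.19182669] 274.043137254902 376.278431372549 [np.int64(3023), np.int64(3463)]
rod len 0.1605213978062374 [0.43266206 0.24013727 0.008     ] [0.59170053 0.21836839 0.008     ]
0.1550265742976462 [0.43856374 0.24700293 0.008     ] [0.5904769  0.21608967 0.008     ]
yaw -7.7941032770162035
top 0.76 275 191.31636363636363 219.12727272727273 [0.49722694 0.23535612 0.006     ]
scene 0.53 277 192.03249097472923 195.81227436823104 [0.49440925 0.23740997 0.006     ]
```

```bash
cat > edge.py <<'E'
from h import *
from scipy.optimize import least_squares
from scipy.ndimage import map_coordinates
I={n:np.mean([read_camera(n).astype(float) for _ in range(6)],0) for n in["top","scene"]}
for n in I: np.save(f"avg_{n}.npy",I[n])
G={n:cv2.GaussianBlur(I[n].mean(2),(0,0),.7) for n in I}
z=.052
E=[((-.1,-.05,z),(-.1,.05,z)),((.1,-.05,z),(.1,.05,z)),((-.1,-.05,z),(.1,-.05,z)),((-.1,.05,z),(.1,.05,z)),
 ((.004,-.04,z),(.004,.04,z)),((-.092,-.042,z),(-.036,-.042,z)),((-.092,.042,z),(-.036,.042,z)),((-.092,-.042,z),(-.092,.042,z))]
SC=E[:5]+[((-.1,-.05,0),(-.1,.05,0)),((-.1,-.05,0),(.1,-.05,0)),((-.1,-.05,0),(-.1,-.05,z)),((.1,-.05,0),(.1,-.05,z))]
ED={"top":E,"scene":SC}
def meas(p,w):
    out=[]
    for n in ED:
        for k,(a,b) in enumerate(ED[n]):
            a,b=np.array(a),np.array(b); t=np.linspace(.08,.92,15)[:,None]
            L=a+(b-a)*t; uv=proj(n,pose(p,L)); d=uv[-1]-uv[0]; nn=np.array([-d[1],d[0]])/np.hypot(*d)
            s=np.arange(-w,w+.01,.1)
            pts=uv[:,None]+s[None,:,None]*nn
            v=map_coordinates(G[n],[pts[...,1],pts[...,0]],order=1)
            g=np.abs(np.gradient(v,axis=1))
            j=g.argmax(1); ok=(g.max(1)>g.mean()*1.0)&(j>1)&(j<len(s)-2)
            for i in np.nonzero(ok)[0]: out.append((n,k,L[i],uv[i]+s[j[i]]*nn,nn))
    return out
p=np.array([.5879,.0044,-.185])
for w in [4,3,2.5,2,2]:
    m=meas(p,w)
    f=lambda p,m=m:np.array([(proj(n,pose(p,L))[0]-o)@nn for n,k,L,o,nn in m])
    p=least_squares(f,p,loss="soft_l1",f_scale=.4).x
    print(p,len(m),np.abs(f(p)).mean())
r=f(p)
for n in ED:
    print(n,[(k,round(float(np.median(x)),2),len(x)) for k in range(9) if len(x:=[a for a,q in zip(r,m) if q[0]==n and q[1]==k])])
for n in ED:
    mm=[q for q in m if q[0]==n]
    g=lambda p:np.array([(proj(a,pose(p,L))[0]-o)@nn for a,k,L,o,nn in mm])
    print(n,least_squares(g,p,loss="soft_l1",f_scale=.4).x)
np.save("case.npy",p)
x0,y0={"top":(230,120),"scene":(215,180)},0
for n in ED:
    o=x0[n];S=6
    im=cv2.resize(I[n][o[1]:o[1]+100,o[0]:o[0]+120,::-1].astype(np.uint8),None,fx=S,fy=S,interpolation=cv2.INTER_CUBIC)
    for a,b in ED[n]:
        q=((proj(n,pose(p,[a,b]))-o+.5)*S).astype(int); cv2.line(im,tuple(map(int,q[0])),tuple(map(int,q[1])),(0,255,0),1)
    cv2.imwrite(f"pics/ov_{n}.png",im)
E
python3 edge.py
```

```text
[ 0.58778318  0.00482623 -0.18905021] 223 1.288546094251833
[ 0.5874032   0.00503052 -0.18728753] 175 0.729732795049643
[ 0.587175    0.00494261 -0.1876406 ] 179 0.6641131556684021
[ 0.58710866  0.00501021 -0.18801547] 186 0.48338248737955075
[ 0.58709547  0.00501227 -0.18768683] 187 0.48293045224413206
top [(0, -0.2, 5), (1, -0.75, 10), (2, 0.1, 15), (3, -0.16, 4), (4, 0.5, 15), (5, -0.09, 15), (6, 0.01, 15), (7, -0.21, 15)]
scene [(0, 0.2, 14), (1, -0.45, 10), (2, -0.0, 11), (3, -0.85, 2), (4, 0.4, 15), (5, -0.61, 15), (6, -0.35, 8), (7, 1.71, 6), (8, 0.04, 12)]
top [ 0.58735473  0.0050221  -0.18601373]
scene [ 0.5869392   0.00504899 -0.1911973 ]
```

Run:
```python
from h import *
I=np.load("avg_top.npy"); S=8
a=I[178:253,175:230,::-1].astype(np.uint8)
cv2.imwrite("pics/rodtop.png",cv2.resize(a,None,fx=8,fy=8,interpolation=cv2.INTER_CUBIC))
I=np.load("avg_scene.npy")
a=I[175:215,162:237,::-1].astype(np.uint8)
cv2.imwrite("pics/rodsc.png",cv2.resize(a,None,fx=8,fy=8,interpolation=cv2.INTER_CUBIC))
```

```text
(no output)
```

View pics/ov_top.png

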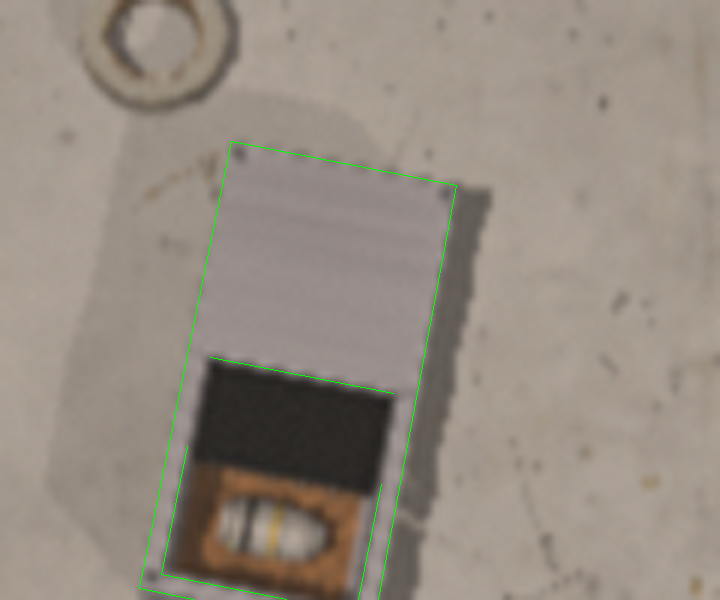

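View pics/ov_scene.png

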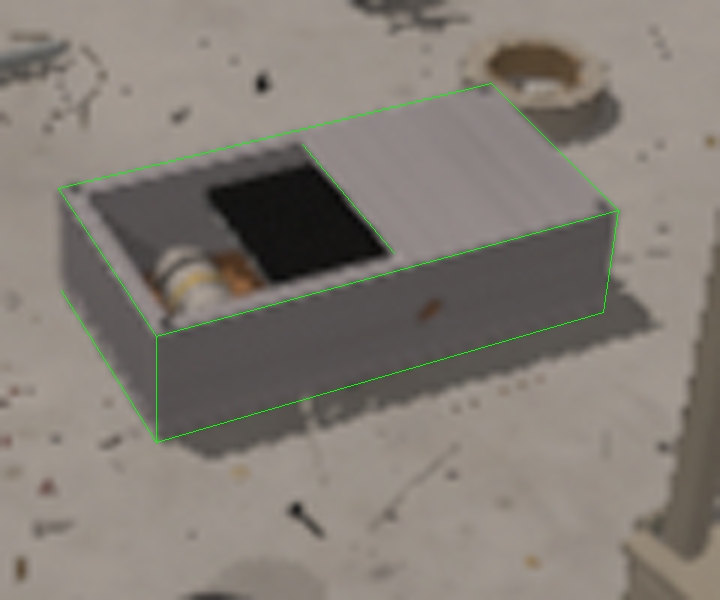

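View pics/rodtop.png

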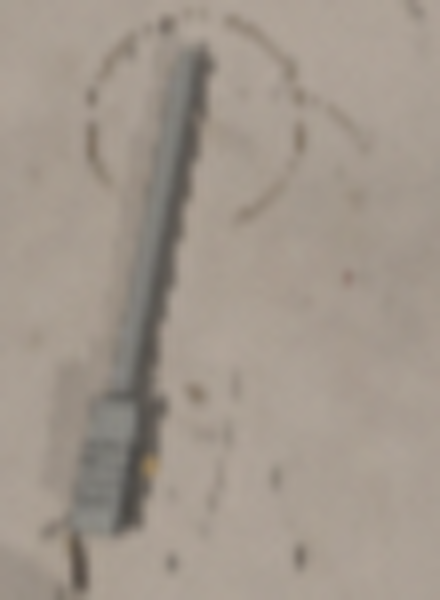

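View pics/rodsc.png

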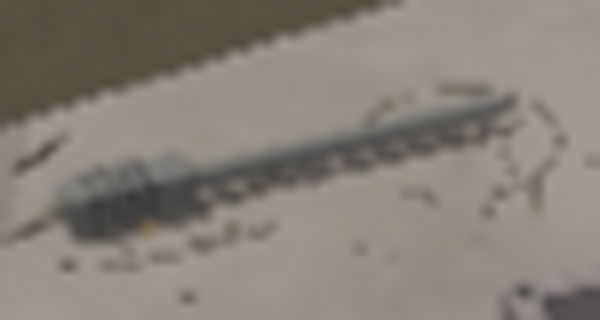

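Run:
```python
from h import *
from scipy.optimize import least_squares
t=lambda u,v:np.array((175+u/8-.44,178+v/8-.44)); s=lambda u,v:np.array((162+u/8-.44,175+v/8-.44))
obs=[("top",(.12,0,.008),t(194,46)),("top",(.001,0,.012),t(125,395)),("top",(-.044,.008,.016),t(74,527)),("top",(-.044,-.008,.016),t(120,535)),("top",(0,.008,.016),t(97,393)),("top",(0,-.008,.016),t(137,400)),
("scene",(.12,0,.008),s(514,100)),("scene",(-.044,-.008,.016),s(70,207)),("scene",(0,.008,.016),s(178,152)),("scene",(-.044,.008,.016),s(60,180))]
f=lambda p:np.concatenate([proj(n,pose(p,L))[0]-o for n,L,o in obs])
r=least_squares(f,[.48,.23,-.13],loss="soft_l1",f_scale=.5);p=r.x;print(p,np.degrees(p[2]));print(f(p).reshape(-1,2).round(2))
np.save("rod.npy",p)
hd=pose(p,[(-.018,0,.008)])[0];print("grip pt",hd)
c=np.array([.5872,.0050,-.188]);np.save("case.npy",c)
for nm,L in dict(edge=(.004,0,.052),press=(-.010,0,.045),pressend=(-.07,0,.045),hin=(.018,.05,.024),pre=(.018,.05+.14,.024)).items(): print(nm,pose(c,[L])[0].round(4))
st=state();print(st["time"],st["orientation"].round(3).tolist())
I={n:np.load(f"avg_{n}.npy") for n in["top"]}
```

```text
[ 0.47495065  0.23719267 -0.14495065] -8.305060406000086
[[-0.33 -0.04]
 [-0.21  0.03]
 [-0.35  0.06]
 [-0.03  0.04]
 [-0.03  0.04]
 [ 0.99  0.13]
 [ 0.12  0.45]
 [ 0.2  -0.12]
 [ 0.68 -0.06]
 [-0.28  0.23]]
grip pt [0.45713942 0.23979265 0.008     ]
edge [0.5911 0.0043 0.052 ]
press [0.5774 0.0069 0.045 ]
pressend [0.5184 0.0181 0.045 ]
hin [0.6142 0.0508 0.024 ]
pre [0.6404 0.1883 0.024 ]
1.6 [[0.3, 0.954, -0.0], [0.954, -0.3, 0.0], [0.0, -0.0, -1.0]]
```

Request:
{"method": "play_rows", "body": {"rows": [[0,0,0,-0.117,0],[-3.79,3.5,0,0,0],[-3.79,3.5,0,0,0],[-3.79,3.5,0,0,0],[-3.79,3.5,0,0,0],[-3.79,3.5,0,0,0],[-3.79,3.5,0,0,0],[-3.79,3.5,0,0,0],[-3.79,3.5,0,0,0],[-3.79,3.5,0,0,0],[-3.79,3.5,1,0,0],[-3.79,3.5,2,0,0],[-3.79,3.5,3,0,0],[-3.79,3.5,3,0,0],[-3.79,3.5,3,0,0],[0,0,2,0,0],[0,0,0,0,0],[0,0,0,0,0]]}}

```text
time: 3.85
ee_pos: [0.5777, 0.0083, 0.1141]
orientation: [[0.185, 0.983, 0.001], [0.983, -0.185, 0.001], [0.001, 0.001, -1.0]]
force: [0.3, -0.1, 1.0]
gripper_width: 0.0002
```

```bash
cat > st.py <<'E'
from h import *
s=state();c=np.load("case.npy")
R=s["orientation"];p=s["ee_pos"];d=p-np.r_[c[:2],0];cc,ss=np.cos(c[2]),np.sin(c[2])
print("t",round(s["time"],2),"tcp",p.round(4),"in case mm",(1000*np.array([cc*d[0]+ss*d[1],-ss*d[0]+cc*d[1],p[2]])).round(1),"yawx",np.degrees(np.arctan2(R[1,0],R[0,0])).round(2),"F",s["force"].round(2),"w",round(s["gripper_width"],4),"q7",s["q"][6].round(2),"tilt",R[:,2].round(3))
E
python3 st.py
```

```text
t 3.85 tcp [0.5777 0.0083 0.1141] in case mm [-10.    1.5 114.1] yawx 79.32 F [ 0.28 -0.07  1.05] w 0.0002 q7 1.34 tilt [ 0.001  0.001 -1.   ]
```

Request:
{"method": "play_rows", "body": {"rows": [[0,0,1.5,0,0],[0,0,1.5,0,0],[0,0,0.8,0,0],[0,0,0,0,0],[0,0,0,0,0]]}}

```text
time: 4.47
ee_pos: [0.5776, 0.0073, 0.0754]
orientation: [[0.187, 0.982, 0.0], [0.982, -0.187, -0.0], [0.0, 0.0, -1.0]]
force: [0.1, 0.0, -0.0]
gripper_width: 0.0002
```

```bash
python3 st.py
python3 - <<'E'
from h import *
a=read_camera("scene")[150:250,200:320,::-1];cv2.imwrite("pics/s1.png",cv2.resize(a,None,fx=6,fy=6,interpolation=cv2.INTER_CUBIC))
E
```

```text
t 4.47 tcp [0.5776 0.0073 0.0754] in case mm [-9.9  0.4 75.4] yawx 79.24 F [ 0.15  0.04 -0.04] w 0.0002 q7 1.34 tilt [ 0. -0. -1.]
```

View pics/s1.png

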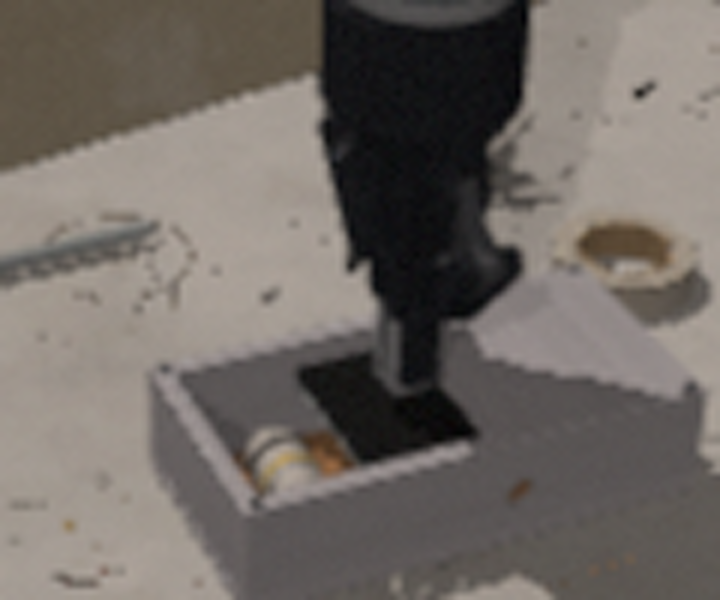

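The shut fingertips hang over the black pad, at about (410,385) in the crop. I'll move 3 mm away from the deck edge and feel downward.

Request:
{"method": "play_rows", "body": {"rows": [[0,-0.3,0.3,0,0],[0,0,0.2,0,0],[0,0,0.1,0,0],[0,0,0,0,0]]}}

```text
time: 5.03
ee_pos: [0.5744, 0.0079, 0.0692]
orientation: [[0.187, 0.982, -0.0], [0.982, -0.187, 0.0], [0.0, -0.0, -1.0]]
force: [0.3, -0.1, -0.0]
gripper_width: 0.0
```

Request:
{"method": "play_rows", "body": {"rows": [[0,0,0.1,0,0],[0,0,0,0,0]]}}

```text
time: 5.28
ee_pos: [0.5744, 0.0078, 0.0682]
orientation: [[0.187, 0.982, -0.0], [0.982, -0.187, -0.0], [-0.0, -0.0, -1.0]]
force: [0.1, -0.3, -0.1]
gripper_width: -0.0003
```

Request:
{"method": "play_rows", "body": {"rows": [[0,0,0.1,0,0],[0,0,0,0,0]]}}

```text
time: 5.52
ee_pos: [0.5743, 0.0078, 0.0672]
orientation: [[0.187, 0.982, -0.0], [0.982, -0.187, -0.0], [-0.0, -0.0, -1.0]]
force: [-0.8, -0.5, -0.5]
gripper_width: 0.0002
```

Request:
{"method": "play_rows", "body": {"rows": [[0,0,0.1,0,0],[0,0,0,0,0]]}}

```text
time: 5.78
ee_pos: [0.5744, 0.0079, 0.0662]
orientation: [[0.187, 0.982, -0.0], [0.982, -0.187, 0.0], [-0.0, -0.0, -1.0]]
force: [0.2, -0.1, -0.0]
gripper_width: 0.0001
```

Request:
{"method": "play_rows", "body": {"rows": [[0,0,0.1,0,0],[0,0,0,0,0]]}}

```text
time: 6.02
ee_pos: [0.5743, 0.0079, 0.0652]
orientation: [[0.187, 0.982, -0.0], [0.982, -0.187, 0.0], [-0.0, -0.0, -1.0]]
force: [-0.6, 1.3, 0.4]
gripper_width: 0.0001
```

Request:
{"method": "play_rows", "body": {"rows": [[0,0,0.1,0,0],[0,0,0,0,0]]}}

```text
time: 6.28
ee_pos: [0.5743, 0.0079, 0.0642]
orientation: [[0.187, 0.982, -0.0], [0.982, -0.187, 0.0], [-0.0, -0.0, -1.0]]
force: [-0.3, 0.1, 0.7]
gripper_width: -0.0001
```

Request:
{"method": "play_rows", "body": {"rows": [[0,0,0.1,0,0],[0,0,0,0,0]]}}

```text
time: 6.52
ee_pos: [0.5745, 0.0079, 0.0633]
orientation: [[0.187, 0.982, 0.0], [0.982, -0.187, 0.0], [0.0, 0.0, -1.0]]
force: [0.2, 0.1, 1.6]
gripper_width: -0.0003
```

Request:
{"method": "play_rows", "body": {"rows": [[0,0,0.1,0,0],[0,0,0,0,0]]}}

```text
time: 6.78
ee_pos: [0.5744, 0.0079, 0.0625]
orientation: [[0.187, 0.982, 0.0], [0.982, -0.187, 0.0], [0.0, 0.0, -1.0]]
force: [-1.2, -0.5, 3.9]
gripper_width: 0.0001
```

Request:
{"method": "play_rows", "body": {"rows": [[0,0,0.05,0,0],[0,0,0,0,0]]}}

```text
time: 7.02
ee_pos: [0.5745, 0.0079, 0.0621]
orientation: [[0.187, 0.982, 0.0], [0.982, -0.187, 0.0], [0.0, 0.0, -1.0]]
force: [-1.4, 0.8, 6.5]
gripper_width: -0.0
```

Request:
{"method": "play_rows", "body": {"rows": [[0,0,0.05,0,0],[0,0,0,0,0]]}}

```text
time: 7.28
ee_pos: [0.5745, 0.0079, 0.0617]
orientation: [[0.187, 0.982, 0.0], [0.982, -0.187, 0.0], [0.0, 0.0, -1.0]]
force: [-2.2, 0.6, 6.2]
gripper_width: 0.0
```

Request:
{"method": "play_rows", "body": {"rows": [[0,0,0.05,0,0],[0,0,0,0,0]]}}

```text
time: 7.52
ee_pos: [0.5744, 0.0079, 0.0614]
orientation: [[0.187, 0.982, 0.0], [0.982, -0.187, 0.0], [0.0, 0.0, -1.0]]
force: [-1.6, 0.5, 8.4]
gripper_width: 0.0001
```

Request:
{"method": "play_rows", "body": {"rows": [[0,0,0.05,0,0],[0,0,0,0,0],[0,-0.2,0,0,0],[0,-0.3,0,0,0]]}}

```text
time: 8.02
ee_pos: [0.5727, 0.0082, 0.0616]
orientation: [[0.187, 0.982, 0.007], [0.982, -0.187, -0.0], [0.001, 0.007, -1.0]]
force: [3.7, -1.1, 6.6]
gripper_width: -0.0001
```

Request:
{"method": "play_rows", "body": {"rows": [[0,-0.3,0,0,0],[0,-0.4,0,0,0],[0,-0.4,0,0,0]]}}

```text
time: 8.4
ee_pos: [0.562, 0.0103, 0.0616]
orientation: [[0.187, 0.982, 0.007], [0.982, -0.187, -0.0], [0.001, 0.007, -1.0]]
force: [3.1, -1.8, 7.0]
gripper_width: -0.0002
```

```bash
python3 st.py
python3 - <<'E'
from h import *
a=read_camera("scene")[150:250,200:320,::-1];cv2.imwrite("pics/s2.png",cv2.resize(a,None,fx=6,fy=6,interpolation=cv2.INTER_CUBIC))
E
```

```text
t 8.4 tcp [0.562  0.0103 0.0616] in case mm [-25.8   0.5  61.6] yawx 79.21 F [ 3.14 -1.81  6.96] w -0.0002 q7 1.34 tilt [ 0.007 -0.    -1.   ]
```

View pics/s2.png

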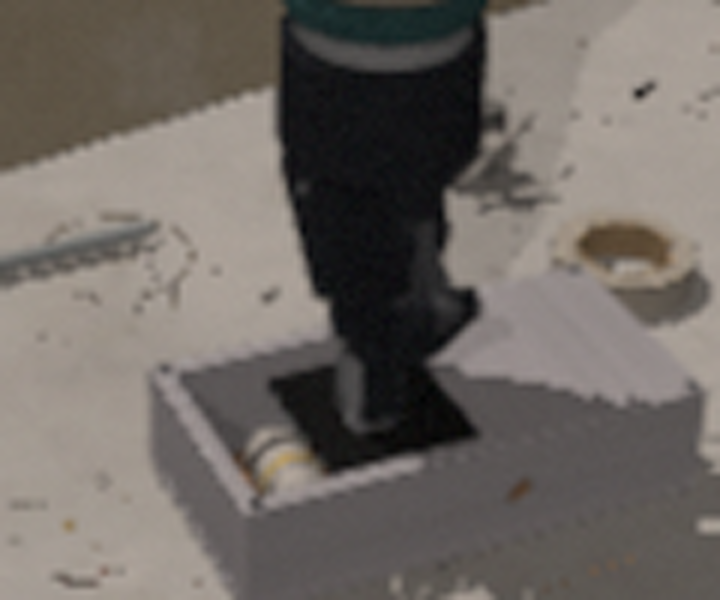

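The lid is following: the pad's front edge moved from x≈300 to x≈270 in the crop. I'll press a little firmer and carry on.

Request:
{"method": "play_rows", "body": {"rows": [[0,-0.3,0.06,0,0],[0,-0.4,0,0,0],[0,-0.5,0,0,0],[0,-0.5,0,0,0]]}}

```text
time: 8.95
ee_pos: [0.5454, 0.0135, 0.0611]
orientation: [[0.187, 0.982, 0.008], [0.982, -0.187, -0.0], [0.001, 0.008, -1.0]]
force: [2.5, -1.3, 9.1]
gripper_width: -0.0001
```

Request:
{"method": "play_rows", "body": {"rows": [[0,-0.5,0,0,0],[0,-0.5,0,0,0],[0,-0.5,0,0,0],[0,-0.5,0,0,0],[0,-0.3,0,0,0]]}}

```text
time: 9.57
ee_pos: [0.523, 0.0178, 0.0611]
orientation: [[0.187, 0.982, 0.008], [0.982, -0.187, -0.0], [0.001, 0.008, -1.0]]
force: [6.1, -2.4, 8.9]
gripper_width: -0.0005
```

```bash
python3 st.py
python3 - <<'E'
from h import *
a=read_camera("top")[130:230,230:350,::-1];cv2.imwrite("pics/s3.png",cv2.resize(a,None,fx=6,fy=6,interpolation=cv2.INTER_CUBIC))
a=read_camera("scene")[150:250,200:320,::-1];cv2.imwrite("pics/s3b.png",cv2.resize(a,None,fx=6,fy=6,interpolation=cv2.INTER_CUBIC))
E
```

```text
t 9.57 tcp [0.523  0.0178 0.0611] in case mm [-65.5   0.6  61.1] yawx 79.2 F [ 6.09 -2.45  8.95] w -0.0005 q7 1.32 tilt [ 0.008 -0.    -1.   ]
```

View pics/s3b.png

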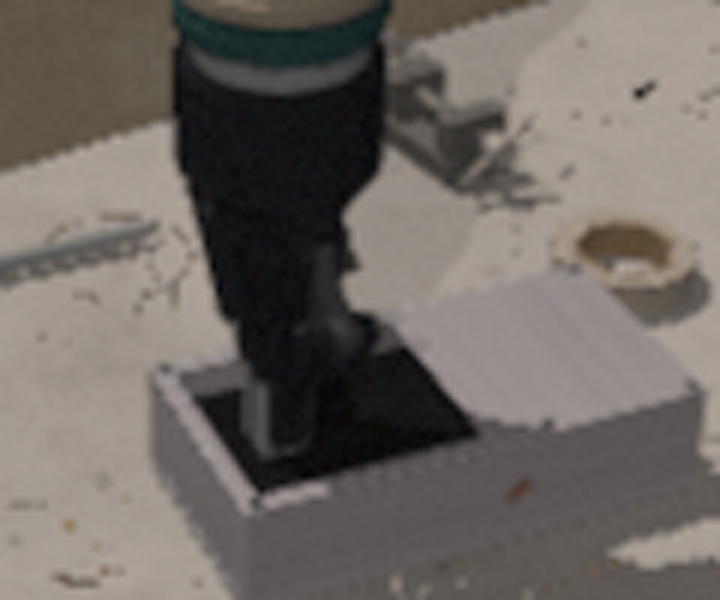

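Request:
{"method": "play_rows", "body": {"rows": [[0,-0.3,0,0,0],[0,-0.3,0,0,0],[0,0,0,0,0]]}}

```text
time: 10.05
ee_pos: [0.5183, 0.0191, 0.0612]
orientation: [[0.187, 0.982, 0.01], [0.982, -0.187, -0.0], [0.002, 0.01, -1.0]]
force: [4.7, -1.1, 8.1]
gripper_width: -0.0002
```

Request:
{"method": "play_rows", "body": {"rows": [[0,-0.2,0,0,0],[0,0,0,0,0]]}}

```text
time: 10.3
ee_pos: [0.5165, 0.0195, 0.0612]
orientation: [[0.187, 0.982, 0.01], [0.982, -0.187, 0.0], [0.002, 0.01, -1.0]]
force: [4.6, -1.0, 7.8]
gripper_width: -0.0001
```

Request:
{"method": "play_rows", "body": {"rows": [[0,-0.2,0,0,0],[0,0,0,0,0]]}}

```text
time: 10.55
ee_pos: [0.5146, 0.0199, 0.0612]
orientation: [[0.187, 0.982, 0.011], [0.982, -0.187, 0.0], [0.002, 0.01, -1.0]]
force: [4.8, -0.9, 9.0]
gripper_width: 0.0002
```

```bash
python3 st.py
python3 - <<'E'
from h import *
a=read_camera("top")[130:230,230:350,::-1];cv2.imwrite("pics/s4.png",cv2.resize(a,None,fx=6,fy=6,interpolation=cv2.INTER_CUBIC))
E
```

```text
t 10.55 tcp [0.5146 0.0199 0.0612] in case mm [-74.1   1.1  61.2] yawx 79.2 F [ 4.77 -0.92  8.99] w 0.0002 q7 1.32 tilt [ 0.011  0.    -1.   ]
```

View pics/s4.png

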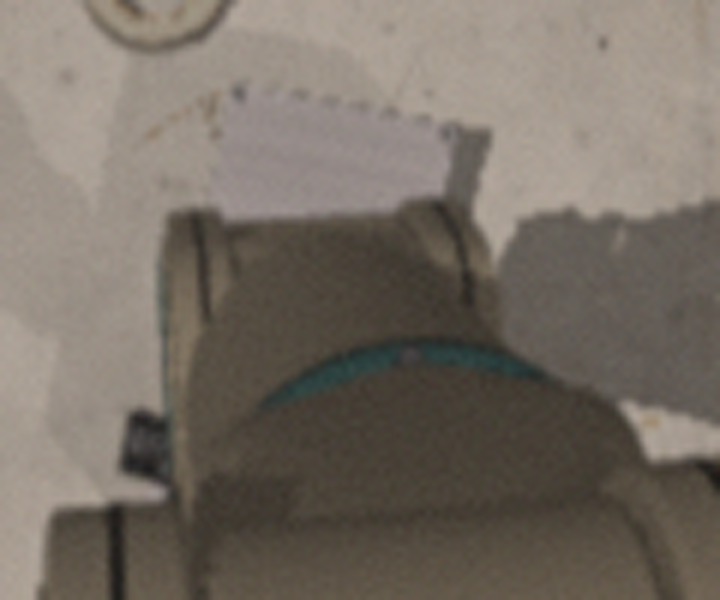

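Request:
{"method": "play_rows", "body": {"rows": [[0,-0.05,0.08,0,0],[0,0,0,0,0]]}}

```text
time: 10.85
ee_pos: [0.5145, 0.0199, 0.0608]
orientation: [[0.187, 0.982, 0.011], [0.982, -0.187, 0.0], [0.002, 0.011, -1.0]]
force: [4.6, -1.1, 11.1]
gripper_width: 0.0002
```

Request:
{"method": "play_rows", "body": {"rows": [[0,-0.2,0,0,0],[0,-0.15,0,0,0],[0,0,0,0,0]]}}

```text
time: 11.22
ee_pos: [0.5117, 0.0205, 0.0607]
orientation: [[0.187, 0.982, 0.013], [0.982, -0.187, 0.0], [0.002, 0.012, -1.0]]
force: [4.8, -1.0, 9.5]
gripper_width: 0.0001
```

```bash
python3 st.py
python3 - <<'E'
from h import *
a=read_camera("scene")[150:250,200:320,::-1];cv2.imwrite("pics/s4b.png",cv2.resize(a,None,fx=6,fy=6,interpolation=cv2.INTER_CUBIC))
E
```

```text
t 11.22 tcp [0.5117 0.0205 0.0607] in case mm [-77.1   1.1  60.7] yawx 79.19 F [ 4.81 -1.05  9.5 ] w 0.0001 q7 1.32 tilt [ 0.013  0.    -1.   ]
```

View pics/s4b.png

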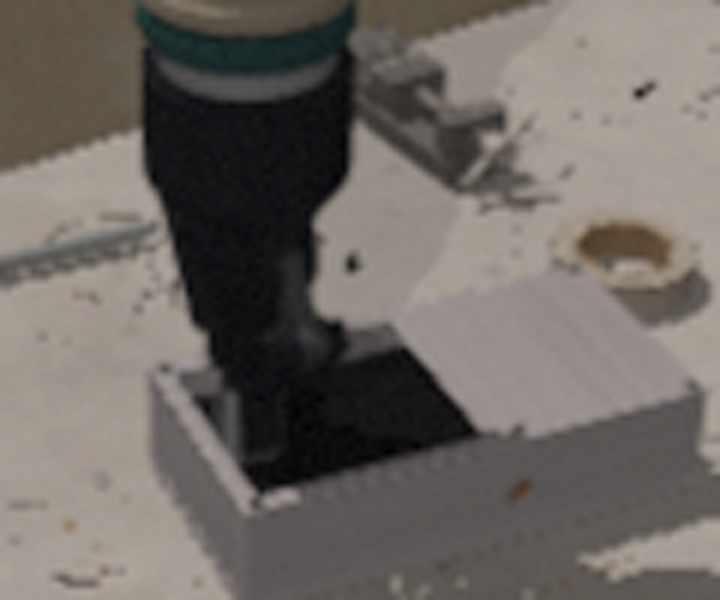

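Request:
{"method": "play_rows", "body": {"rows": [[0,0,-1,0,0],[0,0,-3,0,0],[0,0,-5,0,0],[4,0,-4,0,0],[5,-3,0,0,0.5],[5,-3,0,0,0.5]]}}

```text
time: 12.02
ee_pos: [0.4719, 0.1709, 0.1894]
orientation: [[0.188, 0.982, -0.0], [0.982, -0.188, 0.0], [0.0, -0.0, -1.0]]
force: [1.4, 0.7, 0.1]
gripper_width: 0.0355
```

```bash
python3 st.py
python3 - <<'E'
from h import *
a=read_camera("scene")[150:250,200:320,::-1];b=read_camera("top")[130:230,230:350,::-1]
cv2.imwrite("pics/s5.png",cv2.resize(a,None,fx=6,fy=6,interpolation=cv2.INTER_CUBIC))
cv2.imwrite("pics/s5b.png",cv2.resize(b,None,fx=6,fy=6,interpolation=cv2.INTER_CUBIC))
E
```

```text
t 12.03 tcp [0.4719 0.1709 0.1894] in case mm [-144.3  141.5  189.4] yawx 79.18 F [1.36 0.73 0.06] w 0.0355 q7 1.02 tilt [-0.  0. -1.]
```

View pics/s5.png

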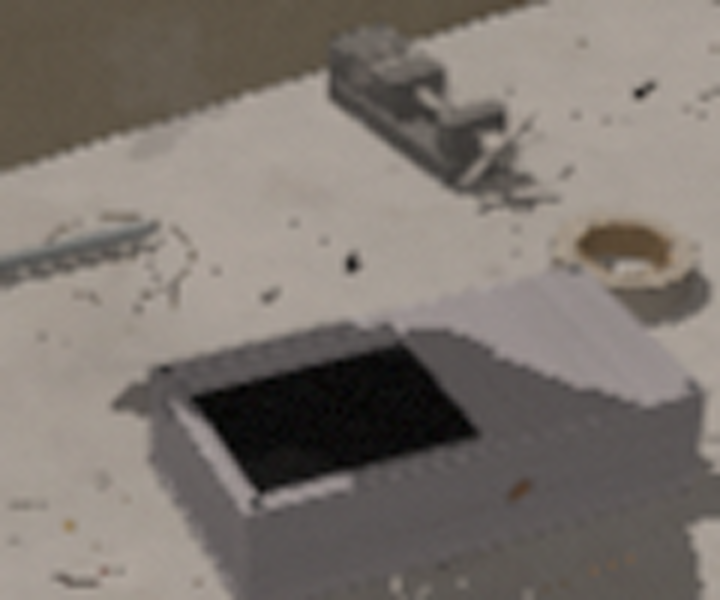

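View pics/s5b.png

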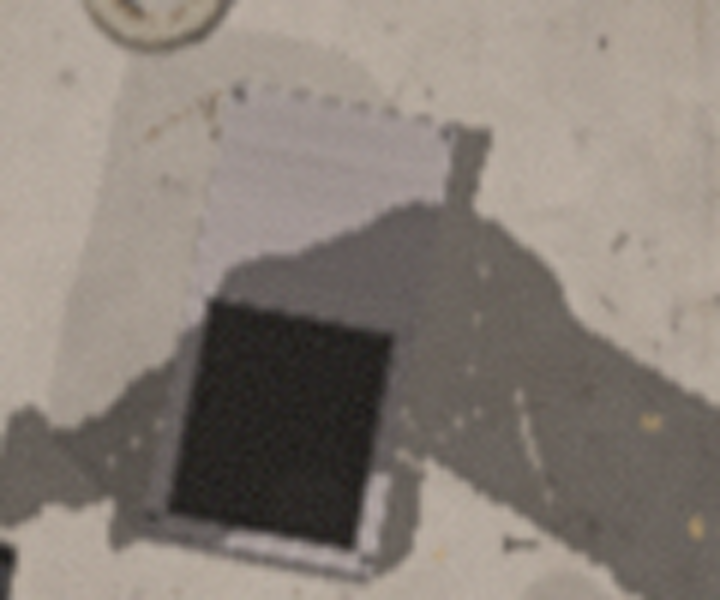

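Run:
```python
from h import *
c=np.load("case.npy")
from scipy.ndimage import map_coordinates
for n in["top","scene"]:
    G=np.mean([read_camera(n).astype(float).mean(2) for _ in range(3)],0)
    x=np.arange(-.105,-.07,.001); ys=np.linspace(-.03,.03,13)
    L=np.array([[(a,b,.0415) for b in ys] for a in x]).reshape(-1,3)
    uv=proj(n,pose(c,L)); v=map_coordinates(G,[uv[:,1],uv[:,0]],order=1).reshape(len(x),-1)
    print(n,[(round(1000*a),int(np.median(r))) for a,r in zip(x,v)])
```

```text
top [(-105, 149), (-104, 137), (-103, 124), (-102, 115), (-101, 112), (-100, 116), (-99, 125), (-98, 137), (-97, 145), (-96, 153), (-95, 153), (-94, 148), (-93, 142), (-92, 128), (-91, 107), (-90, 85), (-89, 67), (-88, 51), (-87, 40), (-86, 37), (-85, 35), (-84, 36), (-83, 37), (-82, 37), (-81, 37), (-80, 38), (-79, 37), (-78, 38), (-77, 38), (-76, 37), (-75, 36), (-74, 37), (-73, 37), (-72, 38), (-71, 38)]
scene [(-105, 97), (-104, 97), (-103, 98), (-102, 98), (-101, 98), (-100, 97), (-99, 97), (-98, 99), (-97, 106), (-96, 117), (-95, 128), (-94, 139), (-93, 143), (-92, 145), (-91, 144), (-90, 140), (-89, 132), (-88, 117), (-87, 96), (-86, 71), (-85, 42), (-84, 26), (-83, 17), (-82, 12), (-81, 12), (-80, 12), (-79, 12), (-78, 12), (-77, 12), (-76, 12), (-75, 11), (-74, 11), (-73, 11), (-72, 11), (-71, 12)]
```

The window is fully covered in both views, and the finger slipped at steady force at the end, so the lid is home. Next is the rod.

Request:
{"method": "play_rows", "body": {"rows": [[0,0,0,-0.044,0.6],[3.3,-1.23,2,0,0.6],[3.3,-1.23,3,0,0.6],[0,0,4,0,0.6],[0,0,3,0,0.6],[0,0,0,0,0.6],[0,0,0,0,0.6]], "grip_force": 60}}

```text
time: 13.3
ee_pos: [0.4587, 0.2383, 0.0697]
orientation: [[0.144, 0.99, 0.001], [0.99, -0.144, 0.0], [0.001, 0.001, -1.0]]
force: [-0.7, -0.2, 0.2]
gripper_width: 0.0511
```

```bash
python3 st.py
python3 - <<'E'
from h import *
a=read_camera("scene")[140:220,140:260,::-1];b=read_camera("top")[170:270,130:250,::-1]
cv2.imwrite("pics/s6.png",cv2.resize(a,None,fx=6,fy=6,interpolation=cv2.INTER_CUBIC))
cv2.imwrite("pics/s6b.png",cv2.resize(b,None,fx=6,fy=6,interpolation=cv2.INTER_CUBIC))
E
```

```text
t 13.3 tcp [0.4587 0.2383 0.0697] in case mm [-169.8  205.1   69.7] yawx 81.73 F [-0.75 -0.17  0.22] w 0.0511 q7 0.94 tilt [ 0.001  0.    -1.   ]
```

View pics/s6.png

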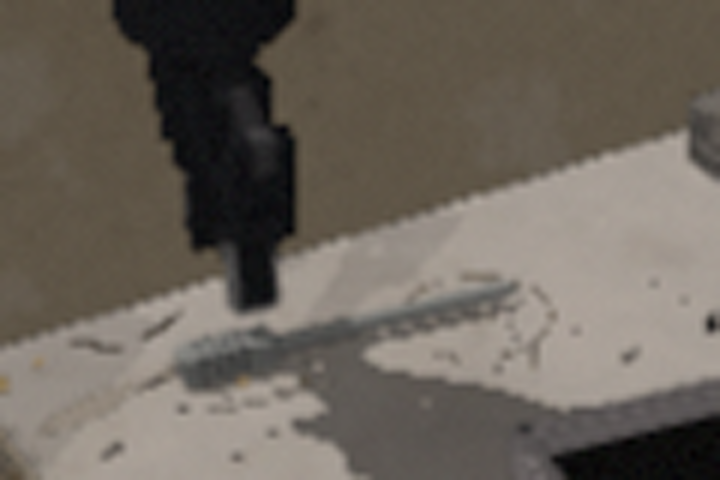

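View pics/s6b.png

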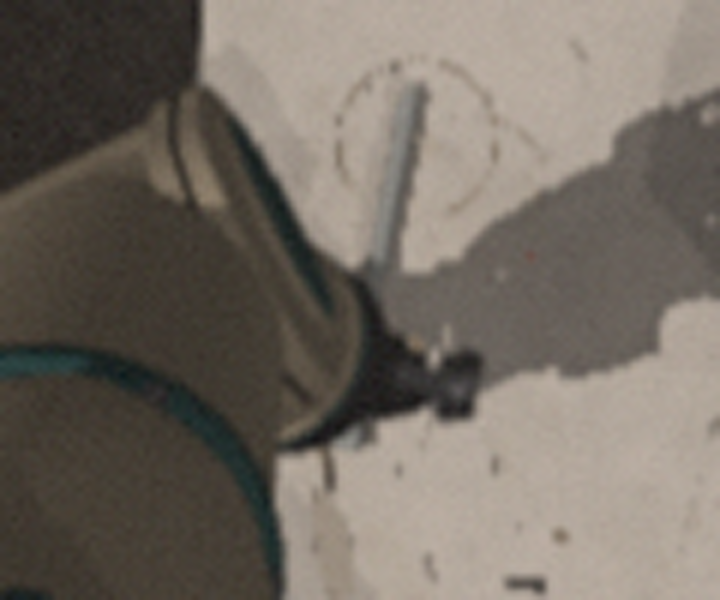

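The fingers stand over the head, one on each side. I'll descend and grip.

Request:
{"method": "play_rows", "body": {"rows": [[0.13,-0.18,1.5,0,0.6],[0,0,1.5,0,0.6],[0,0,1.2,0,0.6],[0,0,0.37,0,0.6],[0,0,0,0,0.6],[0,0,0,0,0.3],[0,0,0,0,0.1],[0,0,0,0,0],[0,0,0,0,0],[0,0,0,0,0]], "grip_force": 60}}

```text
time: 14.65
ee_pos: [0.4567, 0.2404, 0.0238]
orientation: [[0.143, 0.99, 0.001], [0.99, -0.143, 0.001], [0.001, 0.001, -1.0]]
force: [-1.0, -0.5, 5.5]
gripper_width: 0.0144
```

```bash
python3 st.py
```

```text
t 14.65 tcp [0.4567 0.2404 0.0238] in case mm [-172.2  206.8   23.8] yawx 81.76 F [-0.99 -0.46  5.53] w 0.0144 q7 0.94 tilt [ 0.001  0.001 -1.   ]
```

Request:
{"method": "play_rows", "body": {"rows": [[0,0,-1,0,0],[0,0,-3,0,0],[0,0,-4,0,0],[0,0,-2,0.179,0],[0,0,0,0.18,0],[0,0,0,0.18,0],[0,0,0,0.18,0],[0,0,0,0.18,0],[0,0,0,0.179,0],[0,0,0,0.179,0],[0,0,0,0.179,0],[0,0,0,0.179,0],[0,0,0,0,0]]}}

```text
time: 16.27
ee_pos: [0.4559, 0.2402, 0.1233]
orientation: [[0.983, -0.185, -0.0], [-0.185, -0.983, -0.0], [-0.0, 0.0, -1.0]]
force: [1.0, -0.2, -1.7]
gripper_width: 0.0142
```

Request:
{"method": "play_rows", "body": {"rows": [[3.8,-0.12,0,0,0],[3.8,-0.12,0,0,0],[3.8,-0.12,0,0,0],[3.8,-0.12,0,0,0],[3.8,-0.14,0,0,0],[0,0,0,0,0],[0,0,0,0,0]]}}

```text
time: 17.15
ee_pos: [0.643, 0.2106, 0.1227]
orientation: [[0.983, -0.185, -0.002], [-0.185, -0.983, 0.0], [-0.002, 0.0, -1.0]]
force: [0.3, -0.4, -1.8]
gripper_width: 0.0145
```

```bash
python3 st.py
python3 - <<'E'
from h import *
cv2.imwrite("pics/s7.png",cv2.resize(read_camera("scene")[120:250,160:340,::-1],None,fx=4,fy=4,interpolation=cv2.INTER_CUBIC))
cv2.imwrite("pics/s7b.png",cv2.resize(read_camera("top")[110:250,140:320,::-1],None,fx=4,fy=4,interpolation=cv2.INTER_CUBIC))
E
```

```text
t 17.15 tcp [0.643  0.2106 0.1227] in case mm [ 16.4 212.4 122.7] yawx -10.69 F [ 0.33 -0.37 -1.79] w 0.0145 q7 -0.12 tilt [-0.002  0.    -1.   ]
```

View pics/s7.png

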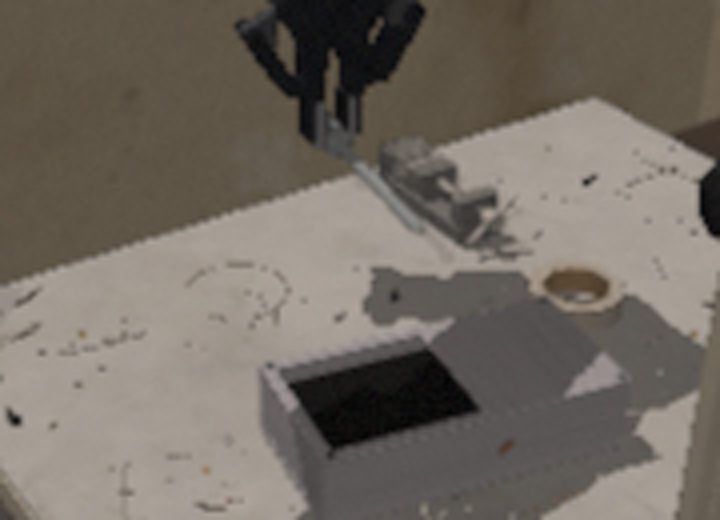

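View pics/s7b.png

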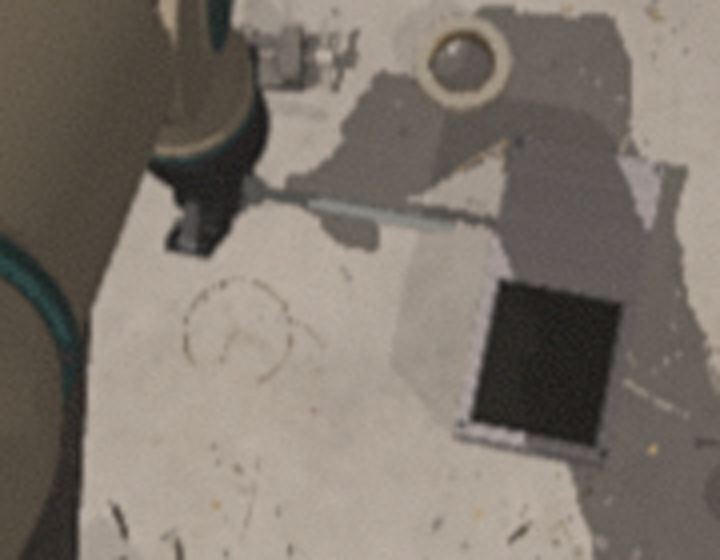

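The rod is held level, with its nose at about (450,225) in the top crop, short of the +y wall. I'll lower it to hole height.

Request:
{"method": "play_rows", "body": {"rows": [[0.16,0,3,0,0],[0,0,3,0,0],[0,0,2,0,0],[0,0,0.27,0,0],[0,0,0,0,0],[0,0,0,0,0],[0,0,0,0,0]]}}

```text
time: 18.12
ee_pos: [0.6463, 0.2105, 0.0415]
orientation: [[0.982, -0.187, 0.001], [-0.187, -0.982, 0.001], [0.001, -0.001, -1.0]]
force: [-0.1, 1.0, -1.3]
gripper_width: 0.014
```

```bash
cat > look.py <<'E'
from h import *
import sys
t=sys.argv[1]
c=np.load("case.npy")
I={n:np.mean([read_camera(n).astype(float) for _ in range(4)],0) for n in["top","scene"]}
for n,o in {"top":(185,120),"scene":(225,150)}.items():
    np.save(f"L_{n}.npy",I[n])
    S=8
    im=cv2.resize(I[n][o[1]:o[1]+75,o[0]:o[0]+95,::-1].astype(np.uint8),None,fx=S,fy=S,interpolation=cv2.INTER_CUBIC)
    q=((proj(n,pose(c,[(.018,.05,.024),(.018,.25,.024),(.018,.05,.024)]))-o+.5)*S).astype(int)
    cv2.line(im,tuple(map(int,q[0])),tuple(map(int,q[1])),(0,255,0),1)
    cv2.circle(im,tuple(map(int,q[0])),3,(0,0,255),1)
    cv2.imwrite(f"pics/{t}_{n}.png",im)
E
python3 st.py; python3 look.py a
```

```text
t 18.12 tcp [0.6463 0.2105 0.0415] in case mm [ 19.7 212.9  41.5] yawx -10.77 F [-0.12  1.02 -1.29] w 0.014 q7 -0.07 tilt [ 0.001  0.001 -1.   ]
```

View pics/a_top.png

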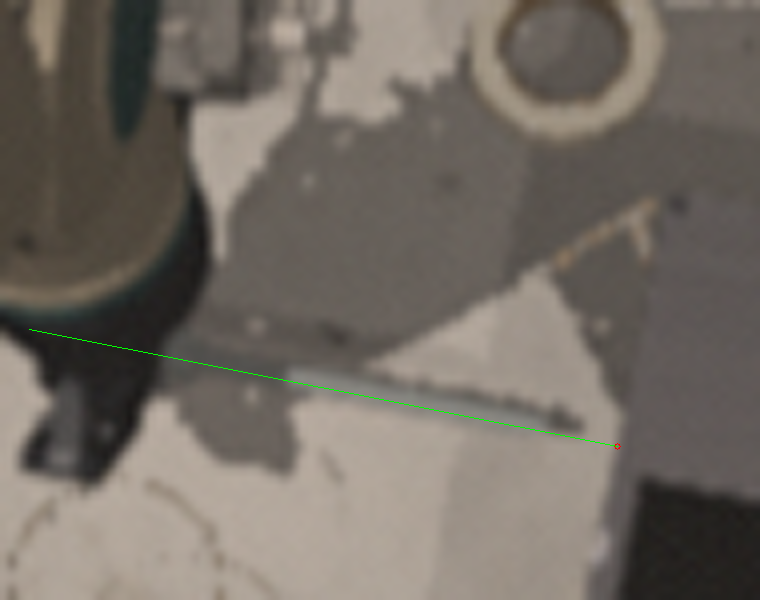

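View pics/a_scene.png

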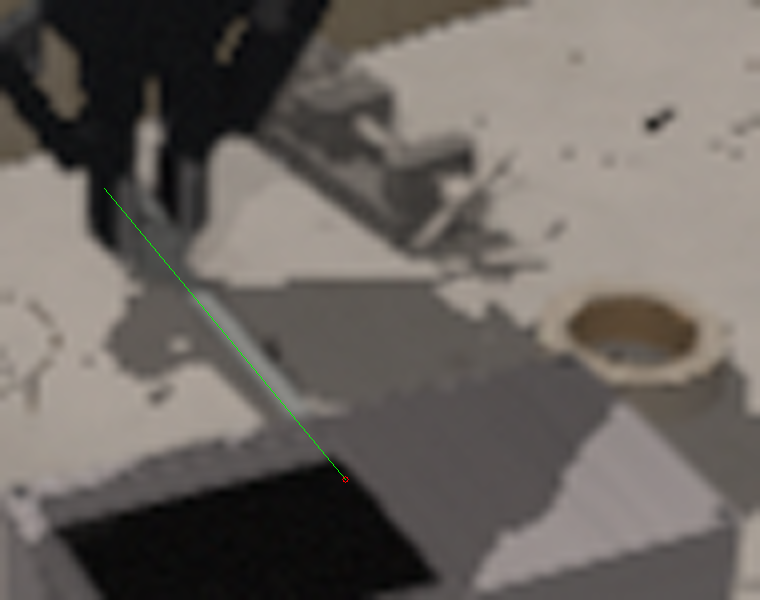

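Request:
{"method": "play_rows", "body": {"rows": [[-0.17,0,0.14,0,0],[0,0,0,0,0],[0,0,0,0,0]]}}

```text
time: 18.9
ee_pos: [0.644, 0.2107, 0.039]
orientation: [[0.982, -0.187, -0.0], [-0.187, -0.982, -0.0], [-0.0, 0.0, -1.0]]
force: [-0.5, -0.1, -0.8]
gripper_width: 0.0144
```

```bash
python3 st.py; python3 look.py b
cat > prof.py <<'E'
from h import *
from scipy.ndimage import map_coordinates
c=np.load("case.npy")
for n in["top","scene"]:
    I=np.load(f"L_{n}.npy")
    for y in [.085,.10,.12,.14,.16]:
        uv=proj(n,pose(c,[(.018,y-.001,.024),(.018,y+.001,.024),(.019,y,.024)]))
        d=uv[1]-uv[0];d/=np.hypot(*d);nn=np.array([-d[1],d[0]]);m=(uv[0]+uv[1])/2
        # sign: positive offset -> case +x
        k=(uv[2]-m)@nn
        if k<0: nn=-nn;k=-k
        s=np.arange(-5,5.1,.5)
        pts=m+s[:,None]*nn
        v=np.array([map_coordinates(I[...,ch],[pts[:,1],pts[:,0]],order=1) for ch in range(3)])
        print(n,y,"mm/px",round(1/k,2),(v[2]-v[0]).round().astype(int).tolist(),v.mean(0).round().astype(int).tolist())
E
python3 prof.py
```

```text
t 18.9 tcp [0.644  0.2107 0.039 ] in case mm [ 17.4 212.7  39. ] yawx -10.77 F [-0.54 -0.11 -0.82] w 0.0144 q7 -0.07 tilt [-0. -0. -1.]
top 0.085 mm/px 2.71 [-20, -20, -20, -20, -19, -18, -15, -11, -9, -8, -8, -7, -9, -12, -15, -18, -20, -20, -21, -21, -21] [145, 147, 147, 146, 143, 140, 137, 134, 133, 132, 128, 119, 113, 111, 116, 132, 143, 149, 152, 151, 151]
top 0.1 mm/px 2.72 [-21, -20, -21, -21, -20, -18, -15, -12, -11, -9, -8, -7, -9, -12, -15, -18, -20, -20, -20, -20, -20] [150, 151, 151, 151, 149, 145, 139, 132, 131, 131, 126, 119, 114, 112, 121, 135, 144, 150, 152, 153, 153]
top 0.12 mm/px 2.72 [-22, -22, -23, -22, -20, -18, -15, -13, -9, -8, -7, -7, -8, -11, -15, -18, -20, -20, -20, -20, -21] [165, 165, 164, 161, 157, 150, 143, 138, 135, 132, 129, 122, 112, 112, 120, 131, 142, 149, 151, 152, 151]
top 0.14 mm/px 2.72 [-23, -23, -24, -24, -23, -20, -16, -12, -9, -8, -8, -8, -9, -10, -11, -11, -11, -11, -11, -12, -12] [166, 167, 167, 166, 162, 156, 147, 138, 134, 133, 128, 120, 110, 98, 91, 88, 87, 85, 84, 84, 84]
top 0.16 mm/px 2.72 [-17, -17, -17, -16, -15, -12, -9, -8, -7, 
[... 485 characters left out ...]
, 107, 93, 93, 98, 107, 119, 131, 133, 128, 115, 100, 86, 86, 89, 91, 91, 91, 91]
scene 0.12 mm/px 3.25 [-18, -17, -15, -12, -10, -7, -6, -5, -4, -4, -5, -5, -5, -5, -5, -5, -5, -6, -7, -8, -9] [158, 153, 143, 120, 101, 89, 94, 103, 117, 127, 132, 126, 110, 84, 56, 38, 48, 57, 68, 80, 89]
scene 0.14 mm/px 3.3 [-12, -11, -10, -9, -9, -8, -6, -5, -4, -4, -4, -5, -5, -7, -8, -9, -10, -10, -9, -9, -8] [106, 96, 91, 91, 90, 91, 95, 104, 117, 128, 132, 123, 110, 97, 90, 89, 90, 91, 92, 91, 91]
scene 0.16 mm/px 3.35 [-11, -10, -10, -9, -9, -7, -5, -4, -4, -4, -5, -5, -5, -6, -7, -8, -9, -10, -12, -14, -15] [97, 92, 92, 91, 88, 88, 93, 102, 115, 126, 132, 122, 106, 89, 82, 83, 87, 95, 109, 123, 135]
```

View pics/b_top.png

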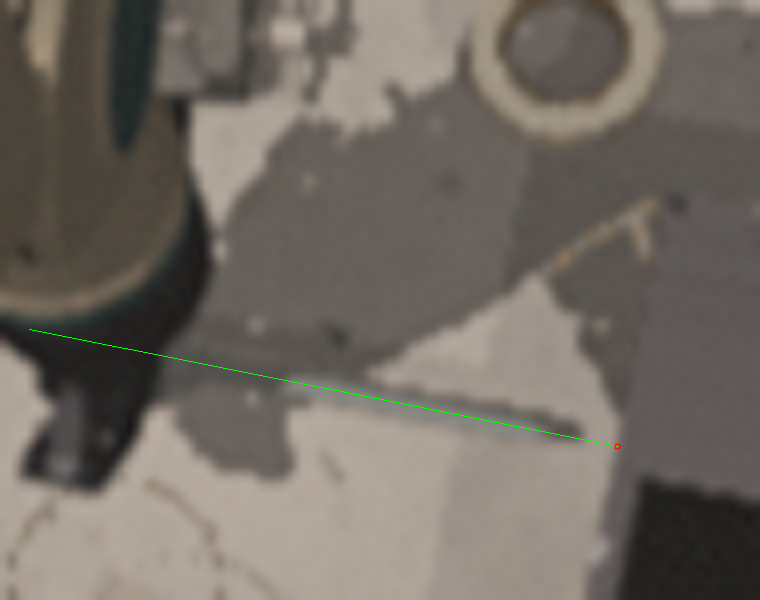

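View pics/b_scene.png

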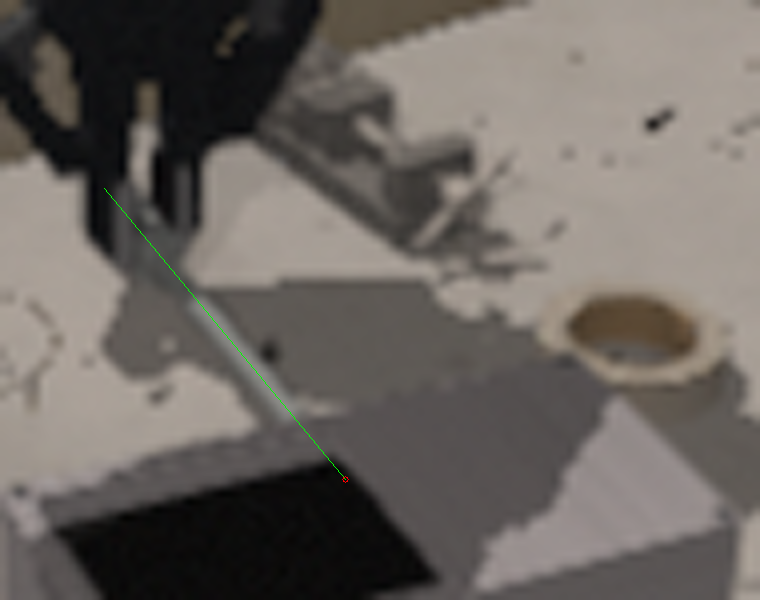

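Both views show the rod parallel to the hole axis, about 0.8 mm low in case x and in z. I'll correct that and start inserting.

Request:
{"method": "play_rows", "body": {"rows": [[0.07,0,-0.08,0,0],[0,0,0,0,0],[0,0.5,0,0,0],[0,0.5,0,0,0],[0,0.5,0,0,0],[0,0,0,0,0],[0,0,0,0,0]]}}

```text
time: 20.18
ee_pos: [0.642, 0.196, 0.0399]
orientation: [[0.982, -0.187, 0.0], [-0.187, -0.982, 0.0], [-0.0, -0.0, -1.0]]
force: [-0.4, -0.3, -1.2]
gripper_width: 0.0146
```

```bash
python3 st.py; python3 look.py c; python3 prof.py | grep -v "0.085"
```

```text
t 20.18 tcp [0.642  0.196  0.0399] in case mm [ 18.1 197.9  39.9] yawx -10.77 F [-0.45 -0.31 -1.17] w 0.0146 q7 -0.05 tilt [ 0.  0. -1.]
top 0.1 mm/px 2.72 [-21, -20, -21, -21, -20, -19, -17, -14, -11, -8, -7, -7, -7, -9, -11, -14, -17, -19, -20, -20, -20] [150, 151, 152, 153, 151, 148, 142, 137, 135, 134, 130, 124, 116, 106, 109, 118, 130, 142, 149, 151, 152]
top 0.12 mm/px 2.72 [-22, -23, -23, -22, -22, -20, -18, -14, -10, -8, -7, -8, -8, -11, -14, -16, -18, -18, -15, -13, -12] [165, 165, 165, 165, 165, 161, 155, 148, 140, 135, 133, 127, 119, 117, 119, 124, 131, 126, 112, 100, 89]
top 0.14 mm/px 2.72 [-23, -23, -23, -23, -22, -20, -17, -12, -9, -7, -7, -7, -8, -9, -10, -11, -12, -12, -11, -12, -12] [166, 168, 166, 164, 157, 148, 138, 127, 125, 129, 127, 123, 112, 98, 91, 91, 90, 88, 86, 85, 84]
top 0.16 mm/px 2.72 [-15, -16, -17, -18, -18, -17, -14, -11, -7, -6, -6, -7, -8, -9, -11, -12, -13, -13, -13, -13, -12] [111, 118, 128, 131, 131, 123, 107, 95, 85, 80, 81, 81, 83, 86, 90, 92, 90, 88, 84, 82, 84]
scene 0.1 mm/px 3.2 [-14, -14, -13, -12, -10, -10, -8, -6, -4, -4, -4, -4, -4, -5, -5, -7, -9, -10, -9, -9, -8] [152, 143, 130, 114, 95, 92, 92, 97, 109, 121, 130, 134, 128, 113, 96, 89, 88, 90, 91, 91, 91]
scene 0.12 mm/px 3.25 [-17, -16, -15, -12, -10, -9, -7, -6, -4, -4, -4, -4, -4, -4, -4, -4, -5, -6, -7, -8, -9] [148, 137, 125, 110, 99, 92, 93, 97, 108, 121, 130, 130, 121, 99, 72, 51, 53, 59, 69, 80, 89]
scene 0.14 mm/px 3.3 [-11, -10, -9, -9, -9, -8, -7, -5, -5, -4, -4, -4, -4, -5, -6, -8, -9, -9, -9, -10, -11] [96, 93, 91, 91, 89, 88, 87, 93, 105, 119, 129, 129, 124, 109, 95, 85, 87, 90, 91, 95, 103]
scene 0.16 mm/px 3.35 [-9, -10, -10, -10, -10, -9, -8, -6, -4, -3, -2, -3, -5, -9, -12, -14, -16, -17, -17, -17, -18] [92, 92, 92, 92, 92, 91, 87, 82, 82, 82, 80, 80, 88, 102, 121, 137, 148, 155, 156, 155, 155]
```

View pics/c_scene.png

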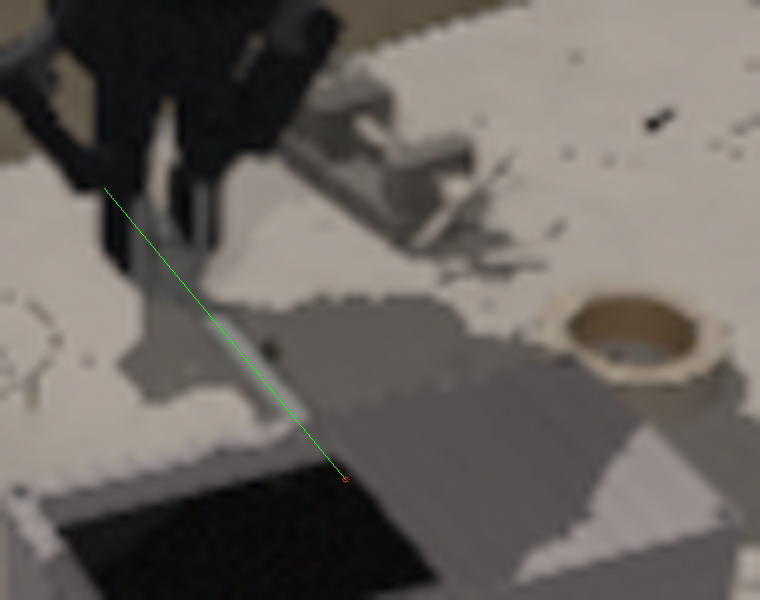

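View pics/c_top.png

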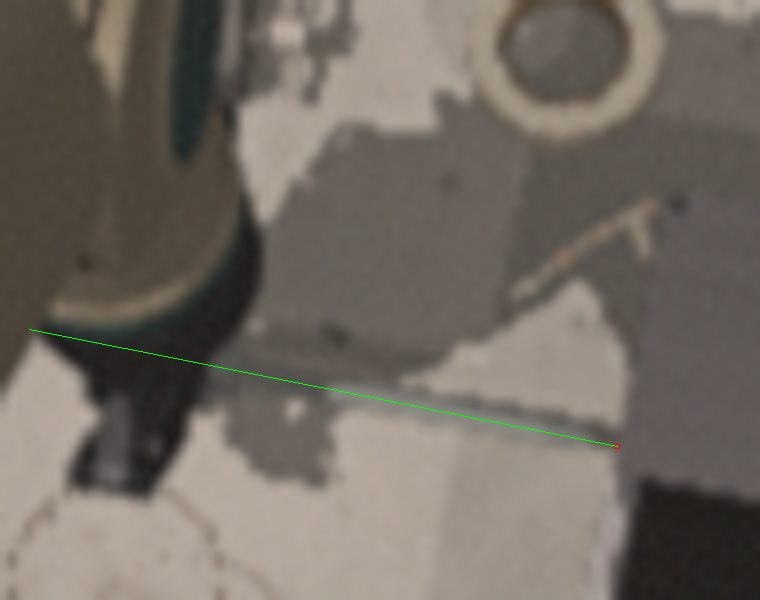

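The rod lies on the axis in both views. I'll insert in stages and watch the force.

Request:
{"method": "play_rows", "body": {"rows": [[0,0.5,0,0,0],[0,0.5,0,0,0],[0,0.5,0,0,0],[0,0.5,0,0,0],[0,0,0,0,0]]}}

```text
time: 21.2
ee_pos: [0.6382, 0.1753, 0.04]
orientation: [[0.982, -0.188, -0.0], [-0.188, -0.982, -0.0], [-0.0, 0.0, -1.0]]
force: [0.4, 0.0, -1.5]
gripper_width: 0.0144
```

Request:
{"method": "play_rows", "body": {"rows": [[0,0.5,0,0,0],[0,0.5,0,0,0],[0,0.5,0,0,0],[0,0,0,0,0]]}}

```text
time: 21.7
ee_pos: [0.6354, 0.1605, 0.04]
orientation: [[0.982, -0.188, -0.0], [-0.188, -0.982, -0.0], [0.0, 0.0, -1.0]]
force: [0.5, 0.0, -1.7]
gripper_width: 0.0143
```

```bash
python3 st.py; python3 look.py d
```

```text
t 21.7 tcp [0.6354 0.1605 0.04  ] in case mm [ 18.3 161.8  40. ] yawx -10.83 F [ 0.55  0.   -1.65] w 0.0143 q7 0.01 tilt [-0. -0. -1.]
```

View pics/d_top.png

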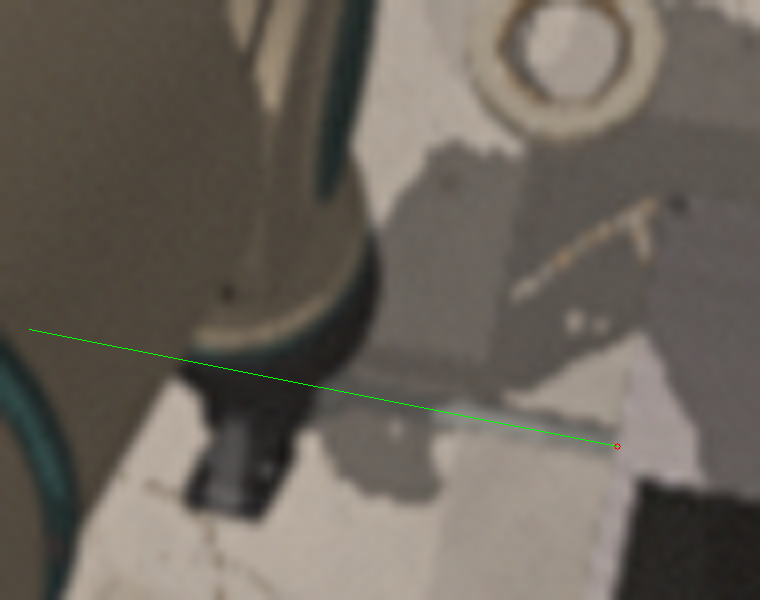

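The nose is through the first wall with no resistance. I'll continue toward the lug.

Request:
{"method": "play_rows", "body": {"rows": [[0,0.5,0,0,0],[0,0.5,0,0,0],[0,0.5,0,0,0],[0,0,0,0,0]]}}

```text
time: 22.6
ee_pos: [0.6326, 0.1456, 0.04]
orientation: [[0.982, -0.188, -0.0], [-0.188, -0.982, -0.0], [0.0, 0.0, -1.0]]
force: [0.0, -0.8, -0.9]
gripper_width: 0.0143
```

Request:
{"method": "play_rows", "body": {"rows": [[0,0.5,0,0,0],[0,0.5,0,0,0],[0,0.5,0,0,0],[0,0,0,0,0]]}}

```text
time: 23.1
ee_pos: [0.6298, 0.1311, 0.0399]
orientation: [[0.982, -0.188, -0.0], [-0.188, -0.982, -0.0], [0.0, 0.0, -1.0]]
force: [-0.6, 0.9, -1.6]
gripper_width: 0.0145
```

Request:
{"method": "play_rows", "body": {"rows": [[0,0.5,0,0,0],[0,0.5,0,0,0],[0,0.5,0,0,0],[0,0,0,0,0]]}}

```text
time: 23.6
ee_pos: [0.6269, 0.1163, 0.04]
orientation: [[0.982, -0.188, -0.0], [-0.188, -0.982, -0.0], [-0.0, 0.0, -1.0]]
force: [-0.5, -0.3, -2.0]
gripper_width: 0.014
```

Request:
{"method": "play_rows", "body": {"rows": [[0,0.5,0,0,0],[0,0.5,0,0,0],[0,0.5,0,0,0],[0,0,0,0,0]]}}

```text
time: 24.1
ee_pos: [0.6242, 0.1015, 0.04]
orientation: [[0.982, -0.188, -0.0], [-0.188, -0.982, -0.0], [0.0, 0.0, -1.0]]
force: [-1.0, 0.2, -2.1]
gripper_width: 0.014
```

```bash
python3 st.py
```

```text
t 24.1 tcp [0.6242 0.1015 0.04  ] in case mm [ 18.3 101.7  40. ] yawx -10.84 F [-1.03  0.21 -2.1 ] w 0.014 q7 0.1 tilt [-0. -0. -1.]
```

Request:
{"method": "play_rows", "body": {"rows": [[0,0.5,0,0,0],[0,0.5,0,0,0],[0,0.5,0,0,0],[0,0,0,0,0]]}}

```text
time: 24.6
ee_pos: [0.6214, 0.0869, 0.04]
orientation: [[0.982, -0.188, -0.0], [-0.188, -0.982, -0.0], [0.0, 0.0, -1.0]]
force: [0.3, 0.0, -2.3]
gripper_width: 0.0144
```

Request:
{"method": "play_rows", "body": {"rows": [[0,0.5,0,0,0],[0,0.5,0,0,0],[0,0.3,0,0,0],[0,0,0,0,0]]}}

```text
time: 25.1
ee_pos: [0.6189, 0.0745, 0.0399]
orientation: [[0.982, -0.188, -0.0], [-0.188, -0.982, -0.0], [0.0, 0.0, -1.0]]
force: [-0.1, 0.3, -1.4]
gripper_width: 0.0145
```

Request:
{"method": "play_rows", "body": {"rows": [[0,0.2,0,0,0],[0,0.2,0,0,0],[0,0,0,0,0]]}}

```text
time: 25.48
ee_pos: [0.6182, 0.0708, 0.0399]
orientation: [[0.982, -0.187, -0.0], [-0.187, -0.982, -0.0], [-0.0, 0.0, -1.0]]
force: [0.1, -0.6, -2.1]
gripper_width: 0.0142
```

```bash
python3 st.py; python3 look.py e
```

```text
t 25.48 tcp [0.6182 0.0708 0.0399] in case mm [18.1 70.4 39.9] yawx -10.79 F [ 0.06 -0.63 -2.1 ] w 0.0142 q7 0.15 tilt [-0. -0. -1.]
```

View pics/e_scene.png

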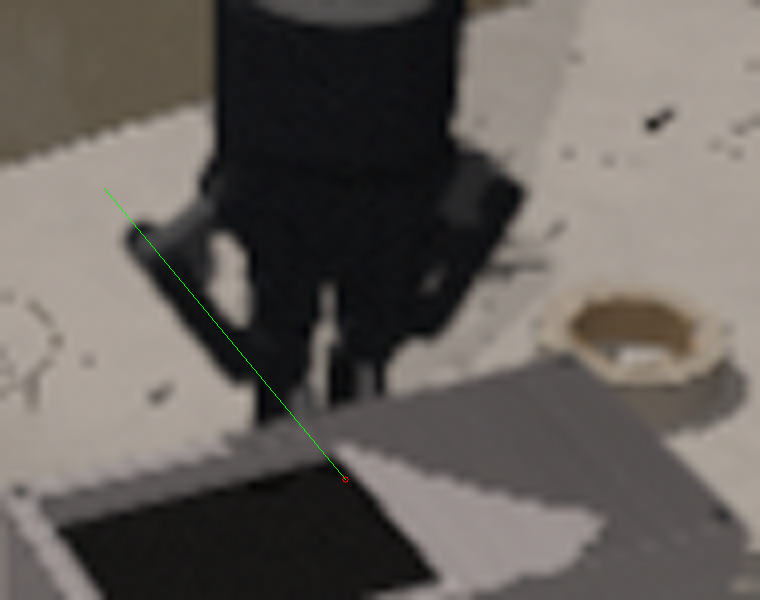

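Request:
{"method": "play_rows", "body": {"rows": [[0,0.1,0,0,0],[0,0.1,0,0,0],[0,0,0,0,0]]}}

```text
time: 26.25
ee_pos: [0.618, 0.0702, 0.0399]
orientation: [[0.982, -0.186, 0.0], [-0.186, -0.982, 0.001], [-0.0, -0.001, -1.0]]
force: [1.6, 4.0, -1.6]
gripper_width: 0.0142
```

Request:
{"method": "play_rows", "body": {"rows": [[0,0.1,0,0,0],[0,0.1,0,0,0],[0,0,0,0,0]]}}

```text
time: 26.62
ee_pos: [0.618, 0.0701, 0.04]
orientation: [[0.983, -0.185, 0.001], [-0.185, -0.983, 0.004], [0.0, -0.004, -1.0]]
force: [1.9, 7.8, -2.7]
gripper_width: 0.0146
```

```bash
python3 st.py
python3 - <<'E'
from h import *
c=np.load("case.npy")
o=(245,190);S=8
n="scene"
print(proj(n,pose(c,[(.018,-.05,.024),(.018,-.07,.024)])))
im=cv2.resize(np.mean([read_camera(n).astype(float) for _ in range(3)],0)[o[1]:o[1]+75,o[0]:o[0]+95,::-1].astype(np.uint8),None,fx=S,fy=S,interpolation=cv2.INTER_CUBIC)
cv2.imwrite("pics/f_sc.png",im)
n="top";o=(240,130)
print(proj(n,pose(c,[(.018,-.05,.024),(.018,-.07,.024)])))
im=cv2.resize(np.mean([read_camera(n).astype(float) for _ in range(3)],0)[o[1]:o[1]+75,o[0]:o[0]+95,::-1].astype(np.uint8),None,fx=S,fy=S,interpolation=cv2.INTER_CUBIC)
cv2.imwrite("pics/f_top.png",im)
E
```

```text
t 26.62 tcp [0.618  0.0701 0.04  ] in case mm [18.1 69.7 40. ] yawx -10.68 F [ 1.88  7.79 -2.74] w 0.0146 q7 0.16 tilt [ 0.001  0.004 -1.   ]
[[286.70506972 232.20538421]
 [290.90218905 237.25182294]]
[[298.81930493 182.72691888]
 [306.27036111 184.21275396]]
```

View pics/f_sc.png

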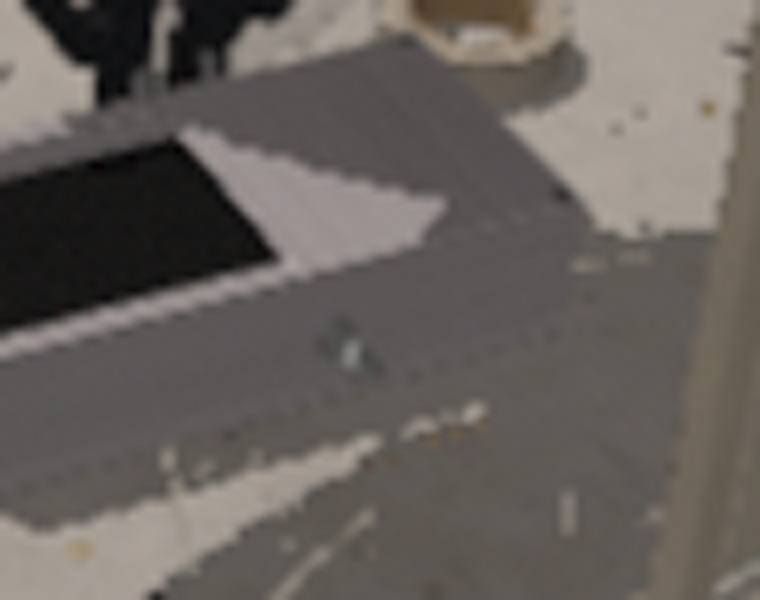

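View pics/f_top.png

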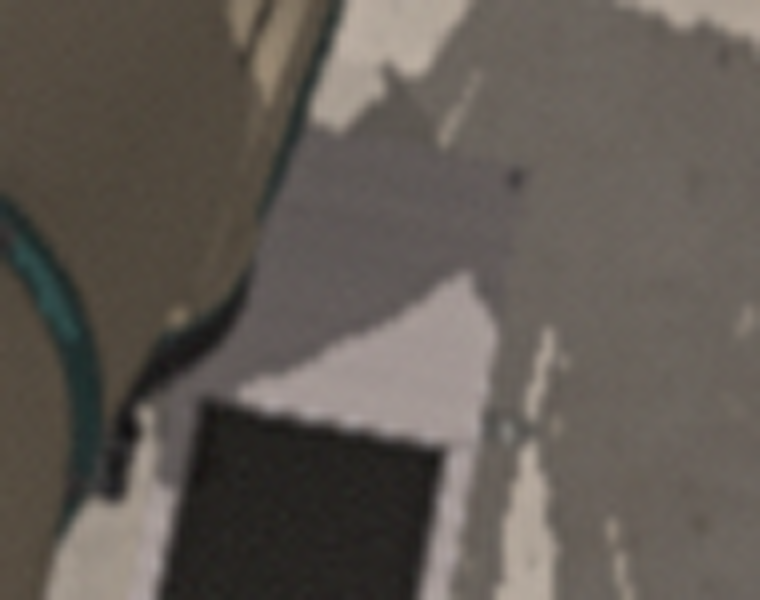

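The nose shows beyond the far wall, at about pixel (290,234) in the scene view against an expected tip of (291,237). The head meets the wall with about 8 N. I'll relax the push and release.

Request:
{"method": "play_rows", "body": {"rows": [[0,-0.25,0,0,0],[0,0,0,0,0],[0,0,0,0,0.1],[0,0,0,0,0.2],[0,0,0,0,0.35],[0,0,0,0,0.45],[0,0,0,0,0.45]]}}

```text
time: 27.8
ee_pos: [0.6179, 0.069, 0.0399]
orientation: [[0.982, -0.187, -0.0], [-0.187, -0.982, -0.0], [0.0, 0.0, -1.0]]
force: [-0.2, 0.2, -0.2]
gripper_width: 0.0386
```

```bash
python3 st.py
```

```text
t 27.8 tcp [0.6179 0.069  0.0399] in case mm [18.2 68.6 39.9] yawx -10.8 F [-0.17  0.2  -0.23] w 0.0386 q7 0.16 tilt [-0. -0. -1.]
```

Request:
{"method": "play_rows", "body": {"rows": [[0,0,-0.5,0,0.45],[0,0,-2,0,0.45],[0,0,-4,0,0.45],[0,0,-5,0,0.45],[0,-5,-3,0,0.45],[0,-5,0,0,0.45],[0,-5,0,0,0.45],[-5,-5,0,0,0.45],[-5,-5,0,0,0.45],[0,0,0,0,0.45]]}}

```text
time: 29.05
ee_pos: [0.5711, 0.3282, 0.1856]
orientation: [[0.984, -0.176, -0.003], [-0.176, -0.984, 0.005], [-0.004, -0.004, -1.0]]
force: [0.7, -0.4, -0.6]
gripper_width: 0.0383
```

```bash
python3 st.py
python3 - <<'E'
from h import *
c=np.load("case.npy")
P=[(.018,.05,.024),(.018,.094,.024),(.018,-.05,.024),(.018,-.07,.024)]
for n,o in (("scene",(225,165)),("top",(230,130))):
    S=7
    im=cv2.resize(np.mean([read_camera(n).astype(float) for _ in range(3)],0)[o[1]:o[1]+85,o[0]:o[0]+110,::-1].astype(np.uint8),None,fx=S,fy=S,interpolation=cv2.INTER_CUBIC)
    for q in (proj(n,pose(c,P))-o+.5)*S: cv2.circle(im,tuple(map(int,q)),2,(0,0,255),1)
    cv2.imwrite(f"pics/g_{n}.png",im)
E
```

```text
t 29.05 tcp [0.5711 0.3282 0.1856] in case mm [-76.2 314.5 185.6] yawx -10.15 F [ 0.73 -0.4  -0.59] w 0.0383 q7 -0.33 tilt [-0.003  0.005 -1.   ]
```

View pics/g_scene.png

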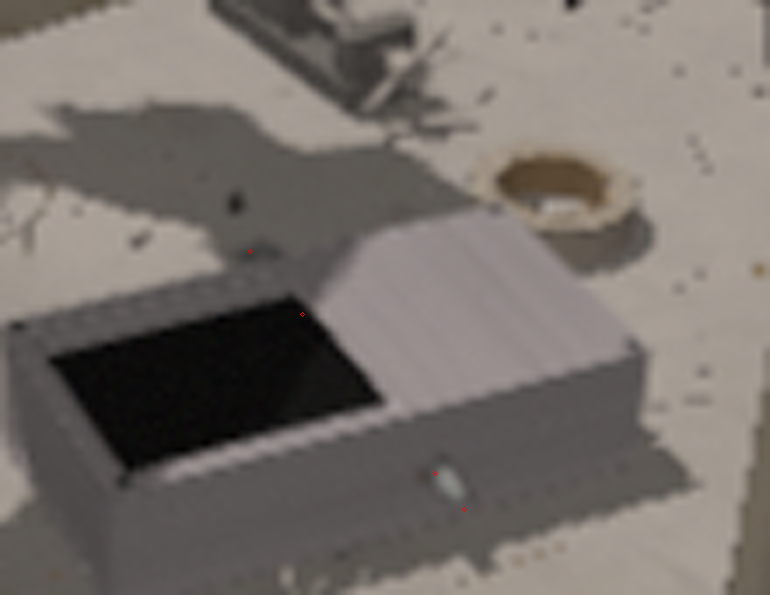

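View pics/g_top.png

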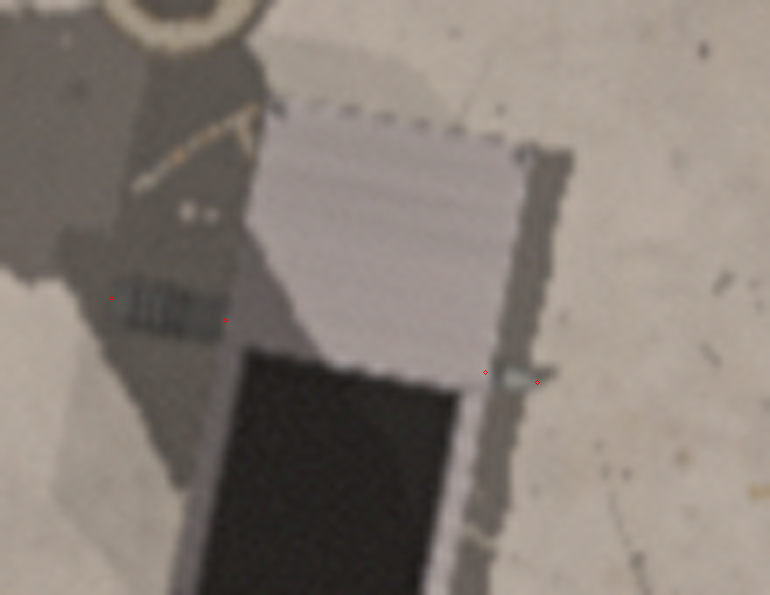

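The head lies against the +y wall, at (120–228,310) in the top crop. The nose stands out of the far wall at (520,380), ending close to the predicted 20 mm. The lid covers the window, and the tape roll and vice look unmoved. I'll let the arm settle and hand in.

Request:
{"method": "play_rows", "body": {"rows": [[0,0,0,0,0.45],[0,0,0,0,0.45],[0,0,0,0,0.45],[0,0,0,0,0.45]]}}

```text
time: 29.85
ee_pos: [0.5756, 0.3203, 0.1848]
orientation: [[0.982, -0.187, -0.0], [-0.187, -0.982, -0.0], [-0.0, 0.0, -1.0]]
force: [-0.1, -0.2, -0.1]
gripper_width: 0.0388
```

Run:
```python
from rig import *
import numpy as np
read_camera("top")
for q in["lens_tube","tape_roll","small_vice"]:
    r=masks_of("top",q); print(q,r[0]["extent"] if r else None)
print(state()["qd"].round(3),finish_job())
```

```text
lens_tube [340.2, 245.3, 18.3, 17.1]
tape_roll [243.9, 112.3, 25.8, 28.7]
small_vice [174.1, 114.8, 47.1, 17.4]
the job is handed in; nothing more can be done
[ 0.001  0.001 -0.    -0.     0.001  0.     0.001] None
```

The case is shut and locked, and I handed the job in at about 30 s of the 64 s; no verdict was reported.

- **Lid:** I pressed the pad at 7 to 11 N and dragged until the finger slipped at steady force against the end stop. Both cameras then showed no gap in the window. I could not read the lid joint, so "fully home" rests on the slip and the pictures.
- **Rod:** I gripped it by the head and aligned it with the hole axis in both views. It went through both walls and the lug with no noticeable resistance until the head met the wall at about 8 N. I then released it and backed the arm away.
- **Last checks:** The head lies against the +y wall and the nose stands out of the far wall by close to the expected 20 mm. The arm was at rest with no outside force on it. The lens tube, tape roll and vice were detected where they stood, within a few pixels of their first detections.
- **Not measured:** The rod's final position was judged from the pictures, where one pixel is about 2.5 mm.
- **Odd reading:** The gripper showed 14 mm on the 16 mm head, but the grip held throughout.

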